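Shingle the two halves of a biscuit-house roof

TASK

The loose roof tiles for the biscuit house come in left-hand and right-hand pairs that mirror each other; sort them by the cut corner, two to the stand whose fixed first tile matches. On each stand lay them up the slope from the fixed tile, face up with the cut-cornered tail downhill, each flat on and overlapping the tile below, squarely above it, with its head edge on the next red line. Leave the broken chocolate between the stands, the red-nozzled bottle and the timer where they are.

Things in the scene. Friction and masses are not known exactly. Their poses are not given: they have to be found in the camera images.
- stand_left: left-hand roof stand, fixed: wood frame, 80 mm wide panel with grey non-slip sheet rising 38 degrees away from its front, red lines across it 80, 120, 160 mm up the slope. A left-hand tile is fixed as row 1, head on the first line, tail propped up 16 mm. Origin on the table under the panel's front edge (30 mm high; top edge 138 mm high, 138 mm behind); x back, z up. Stands may swap places.
- left_row2 (a point): where the centre (mid-thickness) of the row 2 tile lies when laid on the left-hand stand: head edge on the second red line, flat on the row 1 tile and parallel to it, 40 mm farther up. x up the slope from tail to head, 25 degrees above level; y left seen from the stand's front; z square out of the tile's face.
- left_row3 (a point): where the centre (mid-thickness) of the row 3 tile lies when laid on the left-hand stand: head edge on the third red line, flat on the row 2 tile and parallel to it, 40 mm farther up. x up the slope from tail to head, 25 degrees above level; y left seen from the stand's front; z square out of the tile's face.
- left_a_center (a point): centre of a loose left-hand tile, mid-thickness: rough brown biscuit, 70 long, 50 wide, 9 mm thick, 40 g, does not slide on the slope. Starts flat, face up. x from tail to head, y across, z out of its face. The tail corner on its left (+y; tail towards you) is cut off 18 x 18 mm; cream icing line near the tail. Sides straight at the middle: pinch it there across its width.
- left_a_clip (a point): middle of the slanting cut corner of that tile, 26 mm from its centre towards the tail and 16 mm to its left side, mid-thickness
- tile_left_a: the same tile left_a; origin at the centre of its underside, axes as for its centre
- left_b_center (a point): centre of a loose left-hand tile, mid-thickness: rough brown biscuit, 70 long, 50 wide, 9 mm thick, 40 g, does not slide on the slope. Starts flat, face up. x from tail to head, y across, z out of its face. The tail corner on its left (+y; tail towards you) is cut off 18 x 18 mm; cream icing line near the tail. Sides straight at the middle: pinch it there across its width.
- left_b_clip (a point): middle of the slanting cut corner of that tile, 26 mm from its centre towards the tail and 16 mm to its left side, mid-thickness
- tile_left_b: the same tile left_b; origin at the centre of its underside, axes as for its centre
- stand_right: right-hand roof stand, fixed: wood frame, 80 mm wide panel with grey non-slip sheet rising 38 degrees away from its front, red lines across it 80, 120, 160 mm up the slope. A right-hand tile is fixed as row 1, head on the first line, tail propped up 16 mm. Origin on the table under the panel's front edge (30 mm high; top edge 138 mm high, 138 mm behind); x back, z up. Stands may swap places.
- right_row2 (a point): where the centre (mid-thickness) of the row 2 tile lies when laid on the right-hand stand: head edge on the second red line, flat on the row 1 tile and parallel to it, 40 mm farther up. x up the slope from tail to head, 25 degrees above level; y left seen from the stand's front; z square out of the tile's face.
- right_row3 (a point): where the centre (mid-thickness) of the row 3 tile lies when laid on the right-hand stand: head edge on the third red line, flat on the row 2 tile and parallel to it, 40 mm farther up. x up the slope from tail to head, 25 degrees above level; y left seen from the stand's front; z square out of the tile's face.
- right_a_center (a point): centre of a loose right-hand tile, mid-thickness: rough brown biscuit, 70 long, 50 wide, 9 mm thick, 40 g, does not slide on the slope. Starts flat, face up. x from tail to head, y across, z out of its face. The tail corner on its right (-y; tail towards you) is cut off 18 x 18 mm; cream icing line near the tail. Sides straight at the middle: pinch it there across its width.
- right_a_clip (a point): middle of the slanting cut corner of that tile, 26 mm from its centre towards the tail and 16 mm to its right side, mid-thickness
- tile_right_a: the same tile right_a; origin at the centre of its underside, axes as for its centre
- right_b_center (a point): centre of a loose right-hand tile, mid-thickness: rough brown biscuit, 70 long, 50 wide, 9 mm thick, 40 g, does not slide on the slope. Starts flat, face up. x from tail to head, y across, z out of its face. The tail corner on its right (-y; tail towards you) is cut off 18 x 18 mm; cream icing line near the tail. Sides straight at the middle: pinch it there across its width.
- right_b_clip (a point): middle of the slanting cut corner of that tile, 26 mm from its centre towards the tail and 16 mm to its right side, mid-thickness
- tile_right_b: the same tile right_b; origin at the centre of its underside, axes as for its centre
- chocolate: bystander: broken piece of dark chocolate, 51 x 44 x 12 mm, loose, between the two stands; origin under its centre
- bottle: bystander: white squeeze bottle with a red nozzle, 52 mm across, 174 mm high, loose; origin under its centre
- timer: bystander: red-topped wind-up kitchen timer, 62 mm across, 48 mm high, loose; origin under its centre
Things that resemble listed ones, but are neither listed nor needed, are in the scene too. What is shaped like the tile_right_b but pink or turquoise is not meant.

How it is judged (in metres and radians):
On the way, in this order (a step that is already met when the one before it is completed fails the run):
1. a second-row tile is laid and let go on the stand of its hand ((((x of left_a_center in the frame of left_row2 between -0.006 and 0.006 m and y of left_a_center in the frame of left_row2 between -0.007 and 0.007 m and z of left_a_center in the frame of left_row2 between -0.004 and 0.004 m and angle between the x axis of left_a_center and the x axis of left_row2, either way round below 0.12 rad and angle between the z axis of left_a_center and the z axis of left_row2, either way round below 0.09 rad and x of left_a_clip in the frame of left_row2 below -0.015 m and y of left_a_clip in the frame of left_row2 above 0.008 m and linear speed of tile_left_a below 0.02 m/s and contact force between tile_left_a and the fingers below 0.1 N) or (x of left_b_center in the frame of left_row2 between -0.006 and 0.006 m and y of left_b_center in the frame of left_row2 between -0.007 and 0.007 m and z of left_b_center in the frame of left_row2 between -0.004 and 0.004 m and angle between the x axis of left_b_center and the x axis of left_row2, either way round below 0.12 rad and angle between the z axis of left_b_center and the z axis of left_row2, either way round below 0.09 rad and x of left_b_clip in the frame of left_row2 below -0.015 m and y of left_b_clip in the frame of left_row2 above 0.008 m and linear speed of tile_left_b below 0.02 m/s and contact force between tile_left_b and the fingers below 0.1 N)) or ((x of right_a_center in the frame of right_row2 between -0.006 and 0.006 m and y of right_a_center in the frame of right_row2 between -0.007 and 0.007 m and z of right_a_center in the frame of right_row2 between -0.004 and 0.004 m and angle between the x axis of right_a_center and the x axis of right_row2, either way round below 0.12 rad and angle between the z axis of right_a_center and the z axis of right_row2, either way round below 0.09 rad and x of right_a_clip in the frame of right_row2 below -0.015 m and y of right_a_clip in the frame of right_row2 below -0.008 m and linear speed of tile_right_a below 0.02 m/s and contact force between tile_right_a and the fingers below 0.1 N) or (x of right_b_center in the frame of right_row2 between -0.006 and 0.006 m and y of right_b_center in the frame of right_row2 between -0.007 and 0.007 m and z of right_b_center in the frame of right_row2 between -0.004 and 0.004 m and angle between the x axis of right_b_center and the x axis of right_row2, either way round below 0.12 rad and angle between the z axis of right_b_center and the z axis of right_row2, either way round below 0.09 rad and x of right_b_clip in the frame of right_row2 below -0.015 m and y of right_b_clip in the frame of right_row2 below -0.008 m and linear speed of tile_right_b below 0.02 m/s and contact force between tile_right_b and the fingers below 0.1 N)))), for 0.2 s.
2. one stand has its second and third rows laid (((((x of left_a_center in the frame of left_row2 between -0.006 and 0.006 m and y of left_a_center in the frame of left_row2 between -0.007 and 0.007 m and z of left_a_center in the frame of left_row2 between -0.004 and 0.004 m and angle between the x axis of left_a_center and the x axis of left_row2, either way round below 0.12 rad and angle between the z axis of left_a_center and the z axis of left_row2, either way round below 0.09 rad and x of left_a_clip in the frame of left_row2 below -0.015 m and y of left_a_clip in the frame of left_row2 above 0.008 m and linear speed of tile_left_a below 0.02 m/s and contact force between tile_left_a and the fingers below 0.1 N) and (x of left_b_center in the frame of left_row3 between -0.006 and 0.006 m and y of left_b_center in the frame of left_row3 between -0.007 and 0.007 m and z of left_b_center in the frame of left_row3 between -0.004 and 0.004 m and angle between the x axis of left_b_center and the x axis of left_row3, either way round below 0.12 rad and angle between the z axis of left_b_center and the z axis of left_row3, either way round below 0.09 rad and x of left_b_clip in the frame of left_row3 below -0.015 m and y of left_b_clip in the frame of left_row3 above 0.008 m and linear speed of tile_left_b below 0.02 m/s and contact force between tile_left_b and the fingers below 0.1 N)) or ((x of left_b_center in the frame of left_row2 between -0.006 and 0.006 m and y of left_b_center in the frame of left_row2 between -0.007 and 0.007 m and z of left_b_center in the frame of left_row2 between -0.004 and 0.004 m and angle between the x axis of left_b_center and the x axis of left_row2, either way round below 0.12 rad and angle between the z axis of left_b_center and the z axis of left_row2, either way round below 0.09 rad and x of left_b_clip in the frame of left_row2 below -0.015 m and y of left_b_clip in the frame of left_row2 above 0.008 m and linear speed of tile_left_b below 0.02 m/s and contact force between tile_left_b and the fingers below 0.1 N) and (x of left_a_center in the frame of left_row3 between -0.006 and 0.006 m and y of left_a_center in the frame of left_row3 between -0.007 and 0.007 m and z of left_a_center in the frame of left_row3 between -0.004 and 0.004 m and angle between the x axis of left_a_center and the x axis of left_row3, either way round below 0.12 rad and angle between the z axis of left_a_center and the z axis of left_row3, either way round below 0.09 rad and x of left_a_clip in the frame of left_row3 below -0.015 m and y of left_a_clip in the frame of left_row3 above 0.008 m and linear speed of tile_left_a below 0.02 m/s and contact force between tile_left_a and the fingers below 0.1 N))) or (((x of right_a_center in the frame of right_row2 between -0.006 and 0.006 m and y of right_a_center in the frame of right_row2 between -0.007 and 0.007 m and z of right_a_center in the frame of right_row2 between -0.004 and 0.004 m and angle between the x axis of right_a_center and the x axis of right_row2, either way round below 0.12 rad and angle between the z axis of right_a_center and the z axis of right_row2, either way round below 0.09 rad and x of right_a_clip in the frame of right_row2 below -0.015 m and y of right_a_clip in the frame of right_row2 below -0.008 m and linear speed of tile_right_a below 0.02 m/s and contact force between tile_right_a and the fingers below 0.1 N) and (x of right_b_center in the frame of right_row3 between -0.006 and 0.006 m and y of right_b_center in the frame of right_row3 between -0.007 and 0.007 m and z of right_b_center in the frame of right_row3 between -0.004 and 0.004 m and angle between the x axis of right_b_center and the x axis of right_row3, either way round below 0.12 rad and angle between the z axis of right_b_center and the z axis of right_row3, either way round below 0.09 rad and x of right_b_clip in the frame of right_row3 below -0.015 m and y of right_b_clip in the frame of right_row3 below -0.008 m and linear speed of tile_right_b below 0.02 m/s and contact force between tile_right_b and the fingers below 0.1 N)) or ((x of right_b_center in the frame of right_row2 between -0.006 and 0.006 m and y of right_b_center in the frame of right_row2 between -0.007 and 0.007 m and z of right_b_center in the frame of right_row2 between -0.004 and 0.004 m and angle between the x axis of right_b_center and the x axis of right_row2, either way round below 0.12 rad and angle between the z axis of right_b_center and the z axis of right_row2, either way round below 0.09 rad and x of right_b_clip in the frame of right_row2 below -0.015 m and y of right_b_clip in the frame of right_row2 below -0.008 m and linear speed of tile_right_b below 0.02 m/s and contact force between tile_right_b and the fingers below 0.1 N) and (x of right_a_center in the frame of right_row3 between -0.006 and 0.006 m and y of right_a_center in the frame of right_row3 between -0.007 and 0.007 m and z of right_a_center in the frame of right_row3 between -0.004 and 0.004 m and angle between the x axis of right_a_center and the x axis of right_row3, either way round below 0.12 rad and angle between the z axis of right_a_center and the z axis of right_row3, either way round below 0.09 rad and x of right_a_clip in the frame of right_row3 below -0.015 m and y of right_a_clip in the frame of right_row3 below -0.008 m and linear speed of tile_right_a below 0.02 m/s and contact force between tile_right_a and the fingers below 0.1 N))))), for 0.2 s.
At the end, for the whole second after the job is handed in: Each stand holds both loose tiles of its own hand, one in row 2, one in row 3: cut corner downhill, face up, centre within 6 mm of its place up the slope, 7 mm sideways, 4 mm square to it, turned under 0.12 rad, within 0.09 rad of the fixed tile's slope, at rest, let go ((((x of left_a_center in the frame of left_row2 between -0.006 and 0.006 m and y of left_a_center in the frame of left_row2 between -0.007 and 0.007 m and z of left_a_center in the frame of left_row2 between -0.004 and 0.004 m and angle between the x axis of left_a_center and the x axis of left_row2, either way round below 0.12 rad and angle between the z axis of left_a_center and the z axis of left_row2, either way round below 0.09 rad and x of left_a_clip in the frame of left_row2 below -0.015 m and y of left_a_clip in the frame of left_row2 above 0.008 m and linear speed of tile_left_a below 0.02 m/s and contact force between tile_left_a and the fingers below 0.1 N) and (x of left_b_center in the frame of left_row3 between -0.006 and 0.006 m and y of left_b_center in the frame of left_row3 between -0.007 and 0.007 m and z of left_b_center in the frame of left_row3 between -0.004 and 0.004 m and angle between the x axis of left_b_center and the x axis of left_row3, either way round below 0.12 rad and angle between the z axis of left_b_center and the z axis of left_row3, either way round below 0.09 rad and x of left_b_clip in the frame of left_row3 below -0.015 m and y of left_b_clip in the frame of left_row3 above 0.008 m and linear speed of tile_left_b below 0.02 m/s and contact force between tile_left_b and the fingers below 0.1 N)) or ((x of left_b_center in the frame of left_row2 between -0.006 and 0.006 m and y of left_b_center in the frame of left_row2 between -0.007 and 0.007 m and z of left_b_center in the frame of left_row2 between -0.004 and 0.004 m and angle between the x axis of left_b_center and the x axis of left_row2, either way round below 0.12 rad and angle between the z axis of left_b_center and the z axis of left_row2, either way round below 0.09 rad and x of left_b_clip in the frame of left_row2 below -0.015 m and y of left_b_clip in the frame of left_row2 above 0.008 m and linear speed of tile_left_b below 0.02 m/s and contact force between tile_left_b and the fingers below 0.1 N) and (x of left_a_center in the frame of left_row3 between -0.006 and 0.006 m and y of left_a_center in the frame of left_row3 between -0.007 and 0.007 m and z of left_a_center in the frame of left_row3 between -0.004 and 0.004 m and angle between the x axis of left_a_center and the x axis of left_row3, either way round below 0.12 rad and angle between the z axis of left_a_center and the z axis of left_row3, either way round below 0.09 rad and x of left_a_clip in the frame of left_row3 below -0.015 m and y of left_a_clip in the frame of left_row3 above 0.008 m and linear speed of tile_left_a below 0.02 m/s and contact force between tile_left_a and the fingers below 0.1 N))) and (((x of right_a_center in the frame of right_row2 between -0.006 and 0.006 m and y of right_a_center in the frame of right_row2 between -0.007 and 0.007 m and z of right_a_center in the frame of right_row2 between -0.004 and 0.004 m and angle between the x axis of right_a_center and the x axis of right_row2, either way round below 0.12 rad and angle between the z axis of right_a_center and the z axis of right_row2, either way round below 0.09 rad and x of right_a_clip in the frame of right_row2 below -0.015 m and y of right_a_clip in the frame of right_row2 below -0.008 m and linear speed of tile_right_a below 0.02 m/s and contact force between tile_right_a and the fingers below 0.1 N) and (x of right_b_center in the frame of right_row3 between -0.006 and 0.006 m and y of right_b_center in the frame of right_row3 between -0.007 and 0.007 m and z of right_b_center in the frame of right_row3 between -0.004 and 0.004 m and angle between the x axis of right_b_center and the x axis of right_row3, either way round below 0.12 rad and angle between the z axis of right_b_center and the z axis of right_row3, either way round below 0.09 rad and x of right_b_clip in the frame of right_row3 below -0.015 m and y of right_b_clip in the frame of right_row3 below -0.008 m and linear speed of tile_right_b below 0.02 m/s and contact force between tile_right_b and the fingers below 0.1 N)) or ((x of right_b_center in the frame of right_row2 between -0.006 and 0.006 m and y of right_b_center in the frame of right_row2 between -0.007 and 0.007 m and z of right_b_center in the frame of right_row2 between -0.004 and 0.004 m and angle between the x axis of right_b_center and the x axis of right_row2, either way round below 0.12 rad and angle between the z axis of right_b_center and the z axis of right_row2, either way round below 0.09 rad and x of right_b_clip in the frame of right_row2 below -0.015 m and y of right_b_clip in the frame of right_row2 below -0.008 m and linear speed of tile_right_b below 0.02 m/s and contact force between tile_right_b and the fingers below 0.1 N) and (x of right_a_center in the frame of right_row3 between -0.006 and 0.006 m and y of right_a_center in the frame of right_row3 between -0.007 and 0.007 m and z of right_a_center in the frame of right_row3 between -0.004 and 0.004 m and angle between the x axis of right_a_center and the x axis of right_row3, either way round below 0.12 rad and angle between the z axis of right_a_center and the z axis of right_row3, either way round below 0.09 rad and x of right_a_clip in the frame of right_row3 below -0.015 m and y of right_a_clip in the frame of right_row3 below -0.008 m and linear speed of tile_right_a below 0.02 m/s and contact force between tile_right_a and the fingers below 0.1 N)))); the robot touches nothing.
It fails at once if the chocolate is pushed more than 20 mm or tipped (distance of chocolate from where it was at the start of the episode above 0.02 m or angle between chocolate's own z axis and vertical above 0.4 rad).
It fails at once if the bottle is pushed more than 20 mm or tipped (distance of bottle from where it was at the start of the episode above 0.02 m or angle between bottle's own z axis and vertical above 0.4 rad).
It fails at once if the timer is pushed more than 20 mm or tipped (distance of timer from where it was at the start of the episode above 0.02 m or angle between timer's own z axis and vertical above 0.4 rad).
It also fails if it takes over 70 s, if anything falls off the work surface, if the arm or the gripper's body presses on something with over 40 N, if the wrist force passes 120 N, or if a joint passes its speed limit or range.

ROBOT

A 6-joint arm with a two-finger parallel gripper is mounted at the origin on a cart in front of the work surface, level with it; the furniture and walls round the work are solid. World frame = base frame: x ahead of the robot, y to its left, z up, the work surface at z = 0. Lengths are in mm, angles in rad, forces in N, time in s.
With the tool pointing down it reaches from about 275 to 750 mm from the base axis. Payload 10.2 kg.
Tool frame: the origin (TCP) lies on the centre line of the jaws, within the pads' length; the fingertips stand robot.finger_overhang ahead of it and the grasp point (between the pads) lies 11 mm behind it (robot.finger_overhang is the distance from the TCP to the fingertips, in mm); z points along the fingers, x is the direction in which the jaws open and shut, and the axes are right-handed (so a half turn about z gives the same grasp; the last joint's range is limited). The gripper opens to 85 mm and grips with 20 to 120 N. Pads are 22 mm wide; open, the fingers measure 114 mm over their backs; the gripper's body (76 mm by 85 mm) begins 54 mm behind the grasp point. The pads swing forward as they close: fully open they stand 13 mm farther back than shut.
Start: joints at [1.023, 0.313, 1.498, -0, 1.331, -0.223], TCP at [167.55, 497.552, 239.294] pointing down, gripper open.
Joint ranges: [-2.94, 2.94], [-0.97, 2.17], [0.19, 2.56], [-1.23, 4.37], [0.02, 3.11], [-2.88, 2.88]. Speed limits (rad/s): [2.39, 2.39, 3.01, 3.14, 3.14, 3.14].

INTERFACE

Orientations are given as [roll, pitch, yaw] about the fixed x, y, z axes, in that order (R = Rz(yaw) Ry(pitch) Rx(roll)).
In Python, from rig import robot gives the robot as it stands.
- The arm moves only by the shell command python3 -m handwheel 'ROWS' [FORCE]. ROWS is JSON, a list of rows, each an object with "rot": the turn, a rotation vector about the tool's x, y, z in degrees, a list of three; "linear": the shift along the tool's x, y, z in m, a list of three; "jaw": the opening, from -1 (shut) to 1 (fully open). In form: [{"rot": [wx, wy, wz], "linear": [x, y, z], "jaw": jaw}, ...]. A call has exactly 8 rows; each row shifts and turns the commanded pose from where the row before left it, along the tool's axes as they then stand; what a row does not reach is not made up. A row lasts 1/12 s, in which the tool goes at most 41.7 mm and 7.16 degrees, less where a joint would pass 70% of its speed; a pose out of reach is approached as far as the arm can. A call is refused whole if a number of a shift passes 0.0417 or a number of a turn 7.16, either way. A call with a gripper value outside its range is refused whole. The fingers move at their own pace and stop on an object; FORCE is the grip in N (left out, the last holds). Time passes only in rows, so rows that do not move let the fingers close, or fill a call up. It gives the time, the measured TCP pose, the force and the opening at its end, in the units of the state.
- robot.get_state(): the state, without advancing time (a new reading comes with each control period).
- robot.get_image(name): name is "scene" or "top"; returns (picture, depth): 384x512x3 uint8, blue, green, red; 384x512 float32, mm along the optical axis (not along the pixel's ray), 0 where there is no reading.
- robot.get_calibration(name): a dict with "intrinsics" (3x3 intrinsics, pixels), "world_from_camera" (4x4, takes a point from camera to world coordinates). Camera axes: x right, y down, z forward; pixel columns grow to the right and rows downward; lengths in mm; the calibration is good to about 2 mm. A picture is of the moment at which its call begins. get_calibration takes no time and is no camera call.
- robot.sign_off(): hands the job in, once; it reports no verdict.
Trained networks look in the newest picture that a camera, given by its name, has taken for a name from the list of things; names that differ only in an ending like _2 or _b are one class to them, and where a whole thing is asked for, a point or a joint stands for the part that bears it (a point fixed in the world has none). Each returns a list of dicts, best first, with "conf" (0 to 1); they miss things now and then, are a little off and sometimes report something else, mostly with a low value. They report only what shows in the picture. A call takes as long as a camera call. They do not tell look-alikes from the thing itself.
- robot.recognise(camera, label): "box" ([left, top, right, bottom] in pixels, round what is visible of it).
The state is a dict: "clock": time; "q": joint angles; "dq": joint speeds; "joint_efforts": joint torques, N m; "position": TCP position; "ee_rot": TCP orientation; "force": force on the tool from outside, world axes, zero at the start; "ft_torque": the same for the moment, N m; "finger_gap": finger opening in mm.
Only numpy, scipy, OpenCV 4.12 (cv2) and the standard library are available. Lean on these libraries where they do the work, as an engineer would, in place of code of your own. Each camera call takes 0.05 s, during which the arm holds its last target.

## Working session

There is one attempt and no reset: what is moved stays moved. The work goes in short steps, Python scripts to look and compute and a shell command to move; the robot and the scene stay as the last step left them, time stands still between calls to the robot, and variables do not carry over. Pictures are saved under pics/ and viewed, and the job is handed in when it is done.

```bash
ls; mkdir -p pics; python3 - <<'E'
from rig import robot
import cv2, numpy as np
s=robot.get_state(); print({k:np.round(v,3).tolist() for k,v in s.items()}, robot.finger_overhang)
for n in ("scene","top"):
    im,d=robot.get_image(n); cv2.imwrite(f"pics/{n}0.png",im); np.save(f"{n}0.npy",d)
    c=robot.get_calibration(n); print(n,np.round(c["intrinsics"],1).tolist(),np.round(c["world_from_camera"],3).tolist())
E
```

```text
pics
{'clock': 0.0, 'q': [1.023, 0.313, 1.498, -0.0, 1.331, -0.223], 'dq': [-0.001, -0.0, -0.001, 0.0, 0.003, 0.0], 'joint_efforts': [-0.001, -41.228, -25.974, -0.0, 0.004, -0.0], 'position': [167.403, 497.323, 238.723], 'ee_rot': [-3.141, 0.001, 1.246], 'force': [-0.195, 0.241, -0.038], 'ft_torque': [-0.008, -0.0, 0.001], 'finger_gap': 85.433} 8.0
scene [[446.2, 0.0, 263.9], [0.0, 446.2, 187.1], [0.0, 0.0, 1.0]] [[0.5, -0.46, 0.734, -435.768], [-0.866, -0.28, 0.414, -545.075], [0.016, -0.843, -0.538, 800.588], [0.0, 0.0, 0.0, 1.0]]
top [[399.3, 0.0, 253.6], [0.0, 399.3, 182.6], [0.0, 0.0, 1.0]] [[0.017, -0.985, 0.171, 314.499], [-1.0, -0.014, 0.021, -20.424], [-0.019, -0.171, -0.985, 1137.154], [0.0, 0.0, 0.0, 1.0]]
```

View pics/scene0.png

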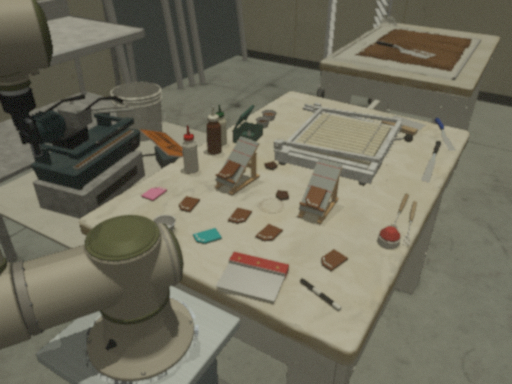

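View pics/top0.png

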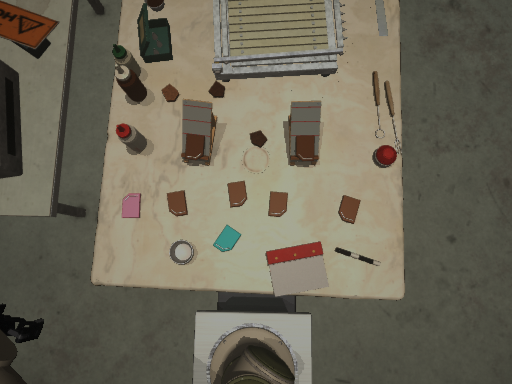

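The top view shows two stands at about (198,130) and (304,130), and four brown tiles at (177,203), (236,194), (278,203) and (349,209). The pink tile at (131,205) and the turquoise tile at (227,238) are decoys. The chocolate is at (258,138), the timer at (385,155) and the red-nozzled bottle at (130,137). I'll enlarge the picture.

```bash
python3 - <<'E'
import cv2
im=cv2.imread("pics/top0.png")
c=cv2.resize(im[90:230,155:370],None,fx=3.7,fy=3.7,interpolation=cv2.INTER_CUBIC); c=cv2.convertScaleAbs(c,alpha=1.6); cv2.imwrite("pics/topcrop.png",c)
s=cv2.imread("pics/scene0.png")
c=cv2.resize(s[130:280,165:365],None,fx=4,fy=4,interpolation=cv2.INTER_CUBIC);c=cv2.convertScaleAbs(c,alpha=1.5); cv2.imwrite("pics/scenecrop.png",c)
E
```

```text
(no output)
```

View pics/topcrop.png

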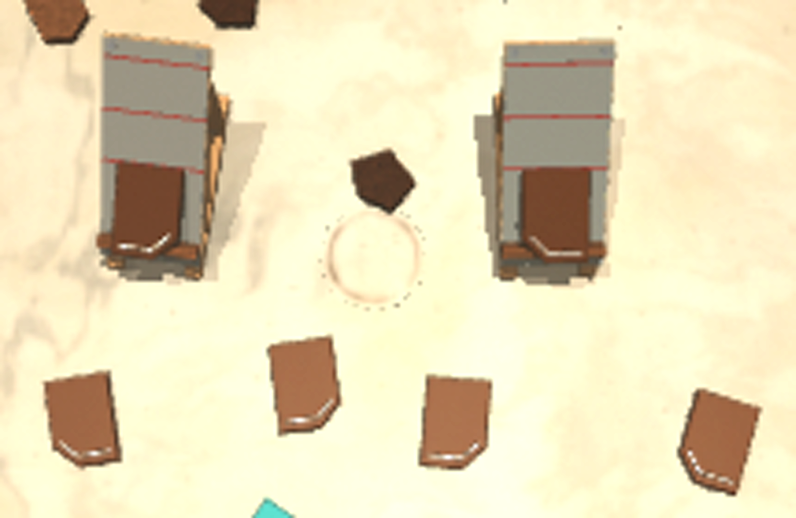

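View pics/scenecrop.png

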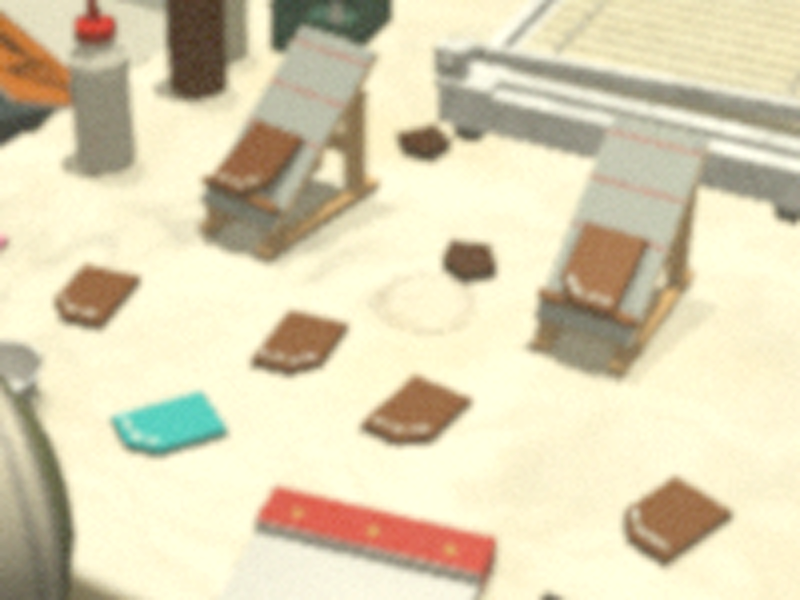

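```bash
python3 - <<'E'
from rig import robot
for cam in ("top","scene"):
  for l in ("tile_left_a","tile_right_a","stand_left","stand_right"):
    print(cam,l,[(round(r["conf"],2),[round(v) for v in r["box"]]) for r in robot.recognise(cam,l)])
E
cat > h.py <<'E'
import numpy as np, cv2, json
from scipy.optimize import least_squares, minimize
K={"scene":np.array([[446.2,0,263.9],[0,446.2,187.1],[0,0,1]]),"top":np.array([[399.3,0,253.6],[0,399.3,182.6],[0,0,1]])}
def cal(n):
    from rig import robot
    c=robot.get_calibration(n); return np.array(c["intrinsics"]),np.array(c["world_from_camera"])
def proj(n,P):
    k,T=cal(n); P=np.asarray(P,float); c=(P-T[:3,3])@T[:3,:3]; u=c@k.T; return u[...,:2]/u[...,2:]
def Rz(a): return np.array([[np.cos(a),-np.sin(a),0],[np.sin(a),np.cos(a),0],[0,0,1]])
def Ry(a): return np.array([[np.cos(a),0,np.sin(a)],[0,1,0],[-np.sin(a),0,np.cos(a)]])
# tile outline, left-hand: cut corner at (-x,+y)
def tile_pts(hand):
    s=1 if hand=="L" else -1
    o=np.array([[35,25],[35,-25],[-35,-25],[-35,7],[-17,25]],float)*[1,s]
    return np.vstack([np.c_[o,np.full(5,-4.5)],np.c_[o,np.full(5,4.5)]])
E
```

```text
top tile_left_a [(0.96, [337, 194, 363, 224]), (0.72, [170, 194, 188, 212])]
top tile_right_a [(0.76, [212, 223, 242, 250]), (0.71, [227, 182, 250, 206]), (0.61, [165, 192, 188, 213]), (0.59, [268, 195, 286, 216]), (0.56, [121, 191, 141, 219])]
top stand_left [(0.73, [265, 189, 287, 217]), (0.58, [287, 100, 320, 163])]
top stand_right [(0.92, [183, 96, 218, 164])]
scene tile_left_a [(0.74, [321, 250, 349, 272]), (0.69, [299, 161, 341, 222]), (0.66, [181, 198, 200, 210])]
scene tile_right_a [(0.84, [254, 226, 283, 243]), (0.83, [230, 208, 253, 223]), (0.64, [140, 186, 166, 201]), (0.54, [190, 226, 224, 242]), (0.31, [298, 164, 340, 223])]
scene stand_left [(0.93, [300, 165, 339, 225]), (0.51, [325, 250, 348, 272])]
scene stand_right [(0.67, [212, 136, 258, 196]), (0.43, [226, 208, 248, 228])]
```

```bash
cat >> h.py <<'E'
def render(n,verts,box,ss=8):
    l,t,r,b=box; uv=proj(n,verts)
    p=(uv+0.5-[l,t])*ss-0.5   # pixel centre convention: integer = pixel centre
    m=np.zeros(((b-t)*ss,(r-l)*ss),np.uint8)
    h=cv2.convexHull(p.astype(np.float32))
    cv2.fillConvexPoly(m,np.round(h*16).astype(np.int32),255,cv2.LINE_8,4)
    return cv2.resize(m,(r-l,b-t),interpolation=cv2.INTER_AREA)/255.
def alpha(im,box):
    l,t,r,b=box; c=im[t:b,l:r].astype(float)
    # saturation-like: (R-B)/R robust to shade
    s=(c[...,2]-c[...,0])/(c[...,2]+5)
    bg=np.percentile(s,15); return s,bg
def fit_tile(ims,hand,xy0,yaw0,cams=("top","scene"),pad=5):
    out=[]
    def verts(p): return tile_pts(hand)@Rz(p[2]).T+[p[0],p[1],4.5]
    dat={}
    for n in cams:
        uv=proj(n,verts([*xy0,yaw0])); l,t=np.floor(uv.min(0)-pad).astype(int); r,b=np.ceil(uv.max(0)+pad).astype(int)
        g=ims[n].astype(float)
        c=g[t:b,l:r,0]  # blue: table bright, biscuit dark
        m=render(n,verts([*xy0,yaw0]),(l,t,r,b))
        bg=np.median(c[m<0.01]); fg=np.median(c[m>0.99]); a=np.clip((bg-c)/(bg-fg),0,1)
        # ignore icing: fill holes
        a=np.where(cv2.morphologyEx((a>0.5).astype(np.uint8),cv2.MORPH_CLOSE,np.ones((5,5)))*(cv2.erode((m>0.99).astype(np.uint8),np.ones((3,3)))>0)>0,1,a)
        dat[n]=((l,t,r,b),a)
    def cost(p): return sum(((render(n,verts(p),dat[n][0])-dat[n][1])**2).sum() for n in cams)
    p=np.array([*xy0,yaw0]); 
    for k in range(3):
        s=np.array([p,p+[6/2**k,0,0],p+[0,6/2**k,0],p+[0,0,.15/2**k]])
        q=minimize(cost,p,method="Nelder-Mead",options=dict(initial_simplex=s,xatol=.02,fatol=1e-3)); p=q.x
    return p,q.fun
def back(n,uv,z):
    k,T=cal(n); d=T[:3,:3]@np.linalg.inv(k)@[uv[0],uv[1],1]; s=(z-T[2,3])/d[2]; return T[:3,3]+s*d
E
python3 - <<'E'
from h import *
ims={n:cv2.imread(f"pics/{n}0.png") for n in ("top","scene")}
for nm,h,uv in (("T1","L",(177,203)),("T2","R",(236,194)),("T3","R",(278,203)),("T4","L",(349,209))):
    xy=back("top",uv,5)[:2]
    for cams in (("top",),("scene",),("top","scene")):
        p,f=fit_tile(ims,h,xy,0.0,cams); print(nm,cams,np.round(p,2),round(f,2))
E
```

```text
T1 ('top',) [4.4696e+02 2.2262e+02 1.9000e-01] 2.08
T1 ('scene',) [4.4298e+02 2.2159e+02 2.0000e-01] 10.09
T1 ('top', 'scene') [4.4658e+02 2.2262e+02 1.9000e-01] 18.7
T2 ('top',) [4.7755e+02 5.0610e+01 1.5000e-01] 4.71
T2 ('scene',) [4.7392e+02 4.9410e+01 1.6000e-01] 9.78
T2 ('top', 'scene') [4.7722e+02 5.0570e+01 1.6000e-01] 21.07
T3 ('top',) [ 4.4989e+02 -6.5460e+01 -7.0000e-02] 3.28
T3 ('scene',) [ 4.4619e+02 -6.5920e+01 -5.0000e-02] 12.9
T3 ('top', 'scene') [ 4.4951e+02 -6.5620e+01 -7.0000e-02] 23.59Traceback (most recent call last):
  File "<stdin>", line 6, in <module>
  File "h.py", line 45, in fit_tile
    q=minimize(cost,p,method="Nelder-Mead",options=dict(initial_simplex=s,xatol=.02,fatol=1e-3)); p=q.x
    res = _minimize_neldermead(fun, x0, args, callback, bounds=bounds,
                               **options)
    fsim[k] = func(sim[k])
              ~~~~^^^^^^^^
    fx = function(np.copy(x), *(wrapper_args + args))
  File "h.py", line 41, in cost
    def cost(p): return sum(((render(n,verts(p),dat[n][0])-dat[n][1])**2).sum() for n in cams)
                        ~~~^^^^^^^^^^^^^^^^^^^^^^^^^^^^^^^^^^^^^^^^^^^^^^^^^^^^^^^^^^^^^^^^^^^
  File "h.py", line 41, in <genexpr>
    def cost(p): return sum(((render(n,verts(p),dat[n][0])-dat[n][1])**2).sum() for n in cams)
                              ~~~~~~^^^^^^^^^^^^^^^^^^^^^^
  File "h.py", line 17, in render
    l,t,r,b=box; uv=proj(n,verts)
                    ~~~~^^^^^^^^^
  File "h.py", line 8, in proj
    k,T=cal(n); P=np.asarray(P,float); c=(P-T[:3,3])@T[:3,:3]; u=c@k.T; return u[...,:2]/u[...,2:]
        ~~~^^^
  File "h.py", line 6, in cal
    c=robot.get_calibration(n); return np.array(c["intrinsics"]),np.array(c["world_from_camera"])
ValueError: time passes only in moves, steps and waits
```

```bash
python3 - <<'E'
s=open("h.py").read()
s=s.replace('''def cal(n):
    from rig import robot
    c=robot.get_calibration(n); return np.array(c["intrinsics"]),np.array(c["world_from_camera"])''','''_C=dict(np.load("cal.npz"))
def cal(n): return _C[n+"K"],_C[n+"T"]''')
open("h.py","w").write(s)
from rig import robot
import numpy as np
d={}
for n in ("top","scene"):
    c=robot.get_calibration(n); d[n+"K"]=c["intrinsics"]; d[n+"T"]=c["world_from_camera"]
np.savez("cal.npz",**d)
E
python3 - <<'E'
from h import *
ims={n:cv2.imread(f"pics/{n}0.png") for n in ("top","scene")}
for nm,h,uv in (("T4","L",(349,209)),):
    xy=back("top",uv,5)[:2]
    for cams in (("top",),("scene",),("top","scene")):
        p,f=fit_tile(ims,h,xy,0.0,cams); print(nm,cams,np.round(p,2),round(f,2))
# hand check of alternatives: fit each hand to each tile
for nm,uv in (("T1",(177,203)),("T2",(236,194)),("T3",(278,203)),("T4",(349,209))):
    xy=back("top",uv,5)[:2]
    print(nm,{h:round(fit_tile(ims,h,xy,0.0,("top",))[1],2) for h in "LR"})
# stands: depth plane
d=np.load("top0.npy")
k,T=cal("top")
for nm,(l,t,r,b) in (("standR",(176,90,225,170)),("standL",(282,90,330,170))):
    v,u=np.mgrid[t:b,l:r]; z=d[t:b,l:r]; P=np.stack([(u-k[0,2])/k[0,0]*z,(v-k[1,2])/k[1,1]*z,z],-1)@T[:3,:3].T+T[:3,3]
    m=(P[...,2]>25)&(z>0); Q=P[m]; print(nm,m.sum(),np.round(Q.min(0)),np.round(Q.max(0)))
    # upper panel portion
    c=ims["top"][t:b,l:r].astype(float); sat=(c.max(-1)-c.min(-1))/c.max(-1)
    g=m&(sat<.2)&(P[...,2]>60); Q=P[g]; cen=np.median(Q,0)
    for it in range(5):
        A=np.c_[Q[:,:2],np.ones(len(Q))]; w=np.linalg.lstsq(A,Q[:,2],rcond=None)[0]; res=Q[:,2]-A@w; Q=Q[abs(res)<max(3,2*res.std())]
    print(len(Q),w,"slope",np.degrees(np.arctan(np.hypot(w[0],w[1]))),"dir",np.arctan2(w[1],w[0]),res.std(), "x at z=30,y=mean:",(30-w[2]-w[1]*cen[1])/w[0],cen)
tb=d[225:235,300:340]; print(np.median(tb))
E
```

```text
T4 ('top',) [ 4.3846e+02 -2.6481e+02 -3.0000e-01] 6.0
T4 ('scene',) [ 4.3500e+02 -2.6627e+02 -2.9000e-01] 13.63
T4 ('top', 'scene') [ 4.3773e+02 -2.6532e+02 -3.0000e-01] 31.3
T1 {'L': np.float64(2.08), 'R': np.float64(36.52)}
T2 {'L': np.float64(34.39), 'R': np.float64(4.71)}
T3 {'L': np.float64(34.99), 'R': np.float64(3.28)}
T4 {'L': np.float64(6.0), 'R': np.float64(37.22)}
standR 1772 [565. 117.  26.] [711. 209. 138.]
789 [ 7.63772338e-01 -9.33639467e-02 -3.87803989e+02] slope 37.57675649561312 dir -0.1216370759991407 1.8059113370437638 x at z=30,y=mean: 566.5454778207575 [665.16072593 159.67379717 105.00395606]
standL 1791 [ 566. -176.   25.] [710. -94. 139.]
827 [ 7.77767480e-01  2.06475219e-02 -4.10022956e+02] slope 37.88439720113735 dir 0.026540931632624276 1.8873493490048303 x at z=30,y=mean: 569.2736349680986 [ 666.67724043 -132.68250465  105.58820085]
1128.4211
```

```bash
cat >> h.py <<'E'
def rect(n,im,pose,tilt,org,xs,ys,f=1):
    # sample image on plane through stand-frame point org=(x,z), slope tilt; grid xs up slope, ys across
    X,Y=np.meshgrid(xs,ys,indexing="ij")
    S=np.stack([org[0]+X*np.cos(tilt),Y,org[1]+X*np.sin(tilt)],-1)@Rz(pose[2]).T+[pose[0],pose[1],0]
    uv=proj(n,S).astype(np.float32)
    return cv2.remap(im,uv[...,0],uv[...,1],cv2.INTER_CUBIC)
E
python3 - <<'E'
from h import *
ims={n:cv2.imread(f"pics/{n}0.png") for n in ("top","scene")}
xs=np.arange(185,-15,-.5); ys=np.arange(55,-55.1,-.5)
t38=np.radians(38)
for nm,po in (("R",(567,163,-.1)),("L",(568.5,-134,.01))):
    row=[]
    for n in ims:
        g=rect(n,ims[n],po,t38,(0,30),xs,ys); row.append(cv2.convertScaleAbs(g,alpha=1.5))
    o=np.hstack(row)
    for s in (80,120,160): cv2.line(o,(0,int((185-s)*2)),(8,int((185-s)*2)),(0,255,0),1)
    for k in (0,1):
        for y in (40,0,-40): cv2.line(o,(int((55-y)*2)+k*len(ys),0),(int((55-y)*2)+k*len(ys),8),(0,255,0),1)
    cv2.imwrite(f"pics/rect{nm}.png",cv2.resize(o,None,fx=1.4,fy=1.4))
E
```

```text
(no output)
```

View pics/rectR.png

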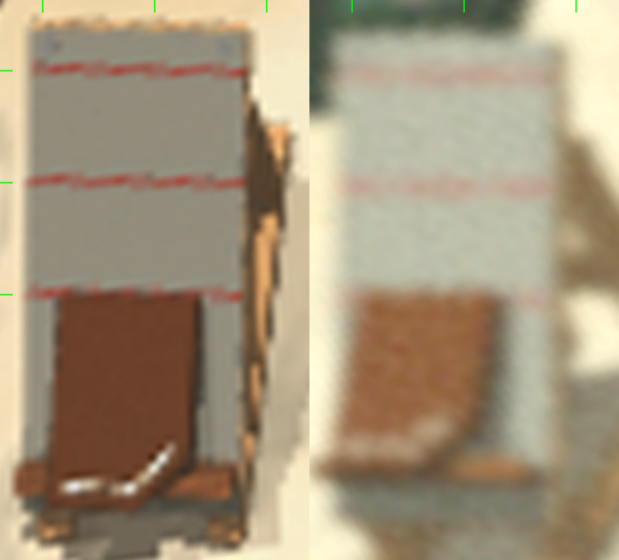

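View pics/rectL.png

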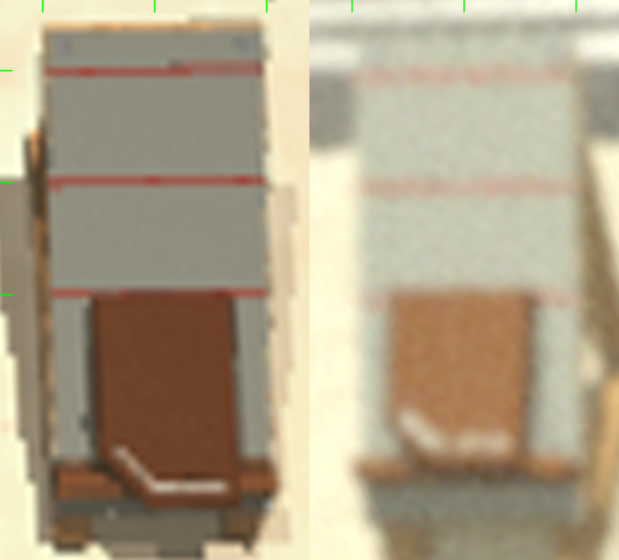

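```bash
python3 - <<'E'
from h import *
ims={n:cv2.GaussianBlur(cv2.imread(f"pics/{n}0.png"),(0,0),.6).astype(np.float32) for n in ("top","scene")}
t38=np.radians(38)
def score(n,p,ret=False):
    xs=np.arange(80,176,.5); ys=np.arange(-50,50.1,.5)
    g=rect(n,ims[n],p,t38,(0,30),xs,ys)
    red=g[...,2]-.5*(g[...,0]+g[...,1])
    core=(abs(ys)<37)
    prof=red[:,core]
    sc=0
    for s,msk in ((120,core),(160,core),(80,core&(abs(ys)>30))):
        a=red[np.abs(xs-s)<1.2][:,msk].mean(); b=red[(np.abs(xs-s)>4)&(np.abs(xs-s)<8)][:,msk].mean()
        sc+=(a-b)*(1 if s>80 else .3)
    rows=(xs>90)&(xs<172)&(abs(xs-120)>4)&(abs(xs-160)>4)
    gr=g[rows].mean(-1)
    # side contrast: brightness/colour difference right at +-40
    e=0
    for sg in (1,-1):
        i=g[rows][:,(ys*sg>36.5)&(ys*sg<39.5)].mean(1); o=g[rows][:,(ys*sg>40.5)&(ys*sg<43.5)].mean(1)
        e+=np.linalg.norm(i-o,axis=-1).mean()
    return -(sc+.5*e)
for nm,po in (("R",(567,161,-.1)),("L",(568.5,-135,.01))):
    for n in ims:
        q=None
        for x0 in (-3,0,3):
            p0=np.array(po)+[x0,0,0]
            s=np.array([p0,p0+[4,0,0],p0+[0,4,0],p0+[0,0,.05]])
            r=minimize(lambda p:score(n,p),p0,method="Nelder-Mead",options=dict(initial_simplex=s))
            if q is None or r.fun<q.fun: q=r
        print(nm,n,np.round(q.x,3),round(q.fun,1))
# row-1 tile silhouette per camera
E
```

```text
R top [ 5.68031e+02  1.71596e+02 -1.22000e-01] -102.0
R scene [ 5.64248e+02  1.67585e+02 -1.04000e-01] -43.1
L top [ 5.68771e+02 -1.36737e+02  3.10000e-02] -111.3
L scene [ 5.65442e+02 -1.37330e+02  2.80000e-02] -48.2
```

```bash
python3 - <<'E'
from h import *
ims={n:cv2.imread(f"pics/{n}0.png").astype(np.float32) for n in ("top","scene")}
for nm,hand,po in (("R","R",(568,171,-.12)),("L","L",(568.7,-136.7,.03))):
  for n in ims:
    im=ims[n]; S=(im[...,2]-im[...,0])/(im[...,2]+10)
    def verts(p):
        return (tile_pts(hand)@Ry(-np.radians(25)).T+[29.42,0,68.54])@Rz(p[2]).T+[p[0],p[1],0]
    uv=proj(n,verts(po)); l,t=np.floor(uv.min(0)-5).astype(int); r,b=np.ceil(uv.max(0)+5).astype(int)
    # weight: only pixels whose row-1-plane coords are x>-12 in tile frame & |y|<38 & x<45
    xs=np.arange(50,-60,-.5)
    V,U=np.mgrid[t:b,l:r]; k,T=cal(n)
    R=Rz(po[2])@Ry(-np.radians(25)); c0=np.array([29.42,0,68.54])@Rz(po[2]).T+[po[0],po[1],0]
    d=np.stack([(U-k[0,2])/k[0,0],(V-k[1,2])/k[1,1],np.ones(U.shape)],-1)@T[:3,:3].T
    o=T[:3,3]; nn=R[:,2]; lam=((c0-o)@nn)/(d@nn); L=(o+lam[...,None]*d-c0)@R
    W=(L[...,0]>-12)&(L[...,0]<46)&(abs(L[...,1])<35)
    s=S[t:b,l:r]; m=render(n,verts(po),(l,t,r,b))
    bg=np.median(s[W&(m<.01)]); fg=np.median(s[W&(m>.99)]); a=np.clip((s-bg)/(fg-bg),0,1)
    cost=lambda p:(((render(n,verts(p),(l,t,r,b))-a)**2)*W).sum()
    best=None
    p=np.array(po)
    for k2 in range(3):
        sx=np.array([p,p+[5/2**k2,0,0],p+[0,5/2**k2,0],p+[0,0,.08/2**k2]])
        q=minimize(cost,p,method="Nelder-Mead",options=dict(initial_simplex=sx,fatol=1e-3,xatol=.01)); p=q.x
    print(nm,n,np.round(p,3),round(q.fun,2),"y at row2:",round(p[1]+61*np.sin(p[2]),1))
E
```

```text
R top [ 5.68945e+02  1.71562e+02 -1.20000e-01] 8.03 y at row2: 164.2
R scene [ 5.61519e+02  1.72995e+02 -1.72000e-01] 8.97 y at row2: 162.6
L top [ 5.69644e+02 -1.36878e+02  3.70000e-02] 6.69 y at row2: -134.6
L scene [ 5.62261e+02 -1.39184e+02  6.70000e-02] 7.1 y at row2: -135.1
```

```bash
cat > plan.py <<'E'
import numpy as np,sys
from scipy.spatial.transform import Rotation as Ro
from rig import robot
def tgt(yaw_tile,tilt=0,flip=0):
    # tool x = tile y, tool y = tile x (up slope), tool z = -tile normal ; yaw_tile in rad, tilt deg
    t=np.radians(tilt); Rt=Ro.from_euler("z",yaw_tile)*Ro.from_euler("y",-t)
    M=Rt.as_matrix(); return Ro.from_matrix(np.c_[M[:,1],M[:,0],-M[:,2]])
def plan(pos,R,n,p0=None,R0=None):
    s=robot.get_state()
    if p0 is None: p0=np.array(s["position"])
    if R0 is None: R0=Ro.from_euler("xyz",s["ee_rot"])
    rv=(R0.inv()*R).as_rotvec()/n
    A=np.zeros((3,3)); r=R0
    for k in range(n): A+=r.as_matrix(); r=r*Ro.from_rotvec(rv)
    lin=np.linalg.solve(A,np.array(pos)-p0)
    print(n,"rot",np.round(np.degrees(rv),2).tolist(),"lin m",np.round(lin/1000,4).tolist(),"| from",np.round(p0,1).tolist(),"F",np.round(s["force"],1).tolist(),"gap",round(float(s["finger_gap"]),1),"t",round(s["clock"],2))
    return np.array(pos),R
E
python3 - <<'E'
from plan import *
R=tgt(.155)
p,r=plan([475.8,50.1,90],R,16)
E
```

```text
16 rot [-0.0, 0.0, -1.72] lin m [-0.0262, 0.0222, 0.0093] | from [167.6, 497.5, 239.3] F [0.5, 0.1, -0.5] gap 85.3 t 0.5
```

```bash
python3 -m handwheel '[{"rot":[0,0,-1.72],"linear":[-0.0262,0.0222,0.0093],"jaw":0.5},{"rot":[0,0,-1.72],"linear":[-0.0262,0.0222,0.0093],"jaw":0.5},{"rot":[0,0,-1.72],"linear":[-0.0262,0.0222,0.0093],"jaw":0.5},{"rot":[0,0,-1.72],"linear":[-0.0262,0.0222,0.0093],"jaw":0.5},{"rot":[0,0,-1.72],"linear":[-0.0262,0.0222,0.0093],"jaw":0.5},{"rot":[0,0,-1.72],"linear":[-0.0262,0.0222,0.0093],"jaw":0.5},{"rot":[0,0,-1.72],"linear":[-0.0262,0.0222,0.0093],"jaw":0.5},{"rot":[0,0,-1.72],"linear":[-0.0262,0.0222,0.0093],"jaw":0.5}]' 30
python3 -m handwheel '[{"rot":[0,0,-1.72],"linear":[-0.0262,0.0222,0.0093],"jaw":0.5},{"rot":[0,0,-1.72],"linear":[-0.0262,0.0222,0.0093],"jaw":0.5},{"rot":[0,0,-1.72],"linear":[-0.0262,0.0222,0.0093],"jaw":0.5},{"rot":[0,0,-1.72],"linear":[-0.0262,0.0222,0.0093],"jaw":0.5},{"rot":[0,0,-1.72],"linear":[-0.0262,0.0222,0.0093],"jaw":0.5},{"rot":[0,0,-1.72],"linear":[-0.0262,0.0222,0.0093],"jaw":0.5},{"rot":[0,0,-1.72],"linear":[-0.0262,0.0222,0.0093],"jaw":0.5},{"rot":[0,0,-1.72],"linear":[-0.0262,0.0222,0.0093],"jaw":0.5}]'
python3 - <<'E'
from plan import *
plan([475.8,50.1,16],tgt(.155),7)
import cv2
for n in ("scene","top"):
    im,d=robot.get_image(n); cv2.imwrite(f"pics/{n}1.png",im); np.save(f"{n}1.npy",d)
E
```

```text
clock: 1.17
position: [295.3, 253.4, 164.7]
ee_rot: [3.141, -0.0, 1.488]
force: [1.0, 0.3, 0.8]
finger_gap: 64.1
clock: 1.83
position: [477.3, 47.8, 90.1]
ee_rot: [3.141, -0.0, 1.727]
force: [-0.3, 1.6, 0.4]
finger_gap: 64.2
7 rot [0.0, -0.0, 0.01] lin m [0.0004, -0.0002, 0.0106] | from [477.3, 47.8, 90.1] F [-0.3, 1.6, 0.4] gap 64.2 t 1.83
```

```bash
python3 - <<'E'
import cv2,numpy as np
a=cv2.imread("pics/top1.png")[150:250,190:310]; b=cv2.imread("pics/scene1.png")[150:270,170:310]
cv2.imwrite("pics/c1.png",cv2.convertScaleAbs(np.hstack([cv2.resize(a,(480,400),interpolation=cv2.INTER_CUBIC)[:400,:330],cv2.resize(b,(467,400),interpolation=cv2.INTER_CUBIC)]),alpha=1.5))
E
```

```text
(no output)
```

View pics/c1.png

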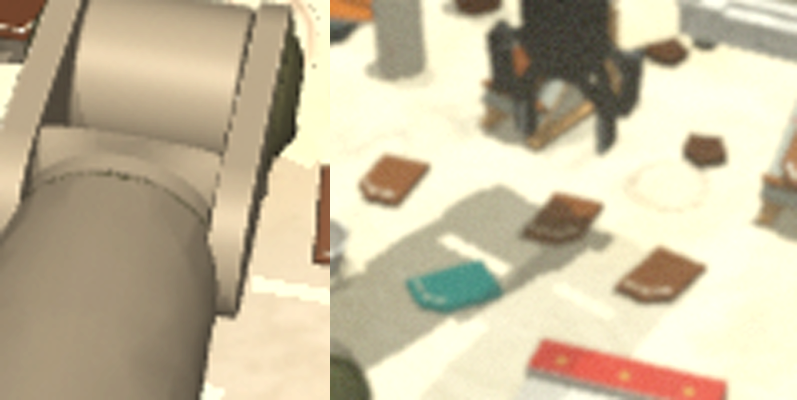

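The arm blocks the top view, while the scene view shows the gripper above the T2 tile at about (565,215) in the crop. T2 has its cut corner on the right, so it is a right-hand tile. I'll descend.

```bash
python3 -m handwheel '[{"rot":[0,0,0],"linear":[0.0004,-0.0002,0.0106],"jaw":0.45},{"rot":[0,0,0],"linear":[0.0004,-0.0002,0.0106],"jaw":0.45},{"rot":[0,0,0],"linear":[0.0004,-0.0002,0.0106],"jaw":0.45},{"rot":[0,0,0],"linear":[0.0004,-0.0002,0.0106],"jaw":0.45},{"rot":[0,0,0],"linear":[0.0004,-0.0002,0.0106],"jaw":0.45},{"rot":[0,0,0],"linear":[0.0004,-0.0002,0.0106],"jaw":0.45},{"rot":[0,0,0],"linear":[0.0004,-0.0002,0.0106],"jaw":0.45},{"rot":[0,0,0],"linear":[0,0,0.004],"jaw":0.4}]'
python3 - <<'E'
from plan import *
plan([475.8,50.1,10],tgt(.155),1)
E
```

```text
clock: 2.6
position: [473.7, 52.4, 11.4]
ee_rot: [-3.14, -0.001, 1.726]
force: [-0.4, 0.4, -0.1]
finger_gap: 59.9
1 rot [-0.1, -0.03, 0.04] lin m [-0.0026, 0.0018, 0.0014] | from [473.7, 52.4, 11.4] F [-0.4, 0.4, -0.1] gap 59.9 t 2.6
```

```bash
python3 -m handwheel '[{"rot":[0,0,0],"linear":[0,0,0.001],"jaw":0.35},{"rot":[0,0,0],"linear":[0,0,0.001],"jaw":0.35},{"rot":[0,0,0],"linear":[0,0,0.001],"jaw":0.35},{"rot":[0,0,0],"linear":[0,0,0],"jaw":0.35},{"rot":[0,0,0],"linear":[0,0,0],"jaw":0.35},{"rot":[0,0,0],"linear":[0,0,0],"jaw":0.35},{"rot":[0,0,0],"linear":[0,0,0],"jaw":0.35},{"rot":[0,0,0],"linear":[0,0,0],"jaw":0.35}]'
```

```text
clock: 3.27
position: [474.5, 52.0, 9.4]
ee_rot: [3.141, 0.0, 1.726]
force: [-1.3, 0.9, 1.0]
finger_gap: 57.8
```

```bash
python3 -m handwheel '[{"rot":[0,0,0],"linear":[-0.001,0.0005,0.001],"jaw":0.32},{"rot":[0,0,0],"linear":[-0.001,0.0005,0.001],"jaw":0.32},{"rot":[0,0,0],"linear":[0,0,0.001],"jaw":0.32},{"rot":[0,0,0],"linear":[0,0,0],"jaw":0.3},{"rot":[0,0,0],"linear":[0,0,0],"jaw":0.3},{"rot":[0,0,0],"linear":[0,0,0],"jaw":0.3},{"rot":[0,0,0],"linear":[0,0,0],"jaw":0.3},{"rot":[0,0,0],"linear":[0,0,0],"jaw":0.3}]'
python3 - <<'E'
from rig import robot
import cv2
im,d=robot.get_image("scene"); cv2.imwrite("pics/s2.png",im)
cv2.imwrite("pics/s2c.png",cv2.convertScaleAbs(cv2.resize(im[170:250,200:290],None,fx=7,fy=7,interpolation=cv2.INTER_CUBIC),alpha=1.6))
s=robot.get_state();print(s["position"],s["force"])
E
```

```text
clock: 3.93
position: [475.8, 50.2, 6.3]
ee_rot: [3.142, 0.0, 1.726]
force: [-0.6, 0.7, 0.4]
finger_gap: 55.2
[475.79523272  50.14247717   6.32523868] [-0.6366096   0.28505318  0.25930774]
```

View pics/s2c.png

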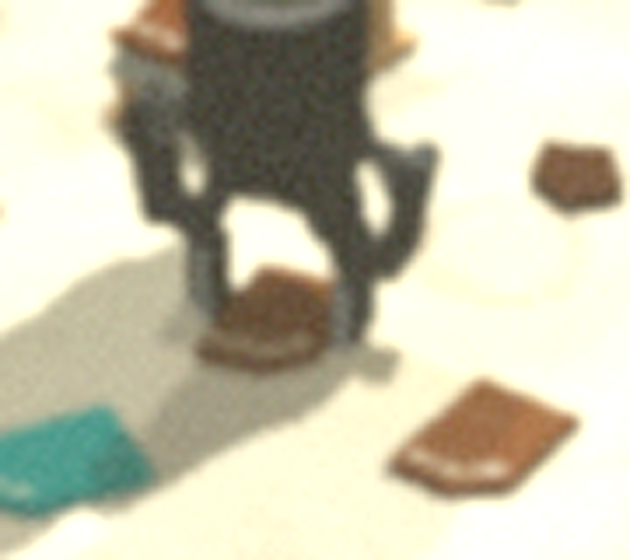

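```bash
python3 -m handwheel '[{"rot":[0,0,0],"linear":[0,0,0],"jaw":0.1},{"rot":[0,0,0],"linear":[0,0,0],"jaw":0},{"rot":[0,0,0],"linear":[0,0,0],"jaw":-0.1},{"rot":[0,0,0],"linear":[0,0,0],"jaw":-0.2},{"rot":[0,0,0],"linear":[0,0,0],"jaw":-0.2},{"rot":[0,0,0],"linear":[0,0,0],"jaw":-0.2},{"rot":[0,0,0],"linear":[0,0,0],"jaw":-0.2},{"rot":[0,0,0],"linear":[0,0,0],"jaw":-0.2}]' 30
python3 - <<'E'
from plan import *
plan([475.8,50.1,180],tgt(.155),8)
E
```

```text
clock: 4.65
position: [475.8, 50.1, 6.6]
ee_rot: [3.141, 0.0, 1.726]
force: [-2.1, -0.2, 4.9]
finger_gap: 48.8
8 rot [0.0, 0.0, 0.0] lin m [-0.0, -0.0, -0.0217] | from [475.8, 50.1, 6.6] F [-2.1, -0.2, 4.9] gap 48.8 t 4.65
```

```bash
python3 -m handwheel '[{"rot":[0,0,0],"linear":[0,0,-0.02],"jaw":-0.2},{"rot":[0,0,0],"linear":[0,0,-0.022],"jaw":-0.2},{"rot":[0,0,0],"linear":[0,0,-0.022],"jaw":-0.2},{"rot":[0,0,0],"linear":[0,0,-0.022],"jaw":-0.2},{"rot":[0,0,0],"linear":[0,0,-0.022],"jaw":-0.2},{"rot":[0,0,0],"linear":[0,0,-0.022],"jaw":-0.2},{"rot":[0,0,0],"linear":[0,0,-0.022],"jaw":-0.2},{"rot":[0,0,0],"linear":[0,0,-0.022],"jaw":-0.2}]'
cat >> plan.py <<'E'
ROW={"R2":((627.0,163.7,93.2),-.121),"R3":((658.3,159.9,117.8),-.121),"L2":((628.1,-135.4,93.2),.031),"L3":((659.6,-134.4,117.8),.031)}
def place(row,up,off,n,dx=0,dy=0,**k):
    # off: TCP behind tile mid-plane (mm); up: extra height along normal; dx,dy: tile offsets up-slope/left
    c,y=ROW[row]; R=tgt(y,25); M=R.as_matrix()
    return plan(np.array(c)-M[:,2]*(off+up)+M[:,1]*dx+M[:,0]*dy,R,n,**k)
E
python3 - <<'E'
from plan import *
p,r=place("R2",40,2,8)
place("R2",2,2,5,p0=p,R0=r)
E
```

```text
clock: 5.32
position: [475.6, 50.2, 181.2]
ee_rot: [-3.141, -0.0, 1.726]
force: [0.5, -0.9, -0.9]
finger_gap: 49.3
8 rot [-3.11, -0.43, 1.95] lin m [0.014, 0.0159, 0.0093] | from [475.6, 50.2, 181.2] F [0.5, -0.9, -0.9] gap 49.3 t 5.32
5 rot [0.0, 0.0, 0.0] lin m [-0.0, -0.0, 0.0076] | from [609.4, 165.8, 131.3] F [0.5, -0.9, -0.9] gap 49.3 t 5.32
```

```bash
python3 -m handwheel '[{"rot":[-3.11,-0.43,1.95],"linear":[0.014,0.0159,0.0093],"jaw":-0.2},{"rot":[-3.11,-0.43,1.95],"linear":[0.014,0.0159,0.0093],"jaw":-0.2},{"rot":[-3.11,-0.43,1.95],"linear":[0.014,0.0159,0.0093],"jaw":-0.2},{"rot":[-3.11,-0.43,1.95],"linear":[0.014,0.0159,0.0093],"jaw":-0.2},{"rot":[-3.11,-0.43,1.95],"linear":[0.014,0.0159,0.0093],"jaw":-0.2},{"rot":[-3.11,-0.43,1.95],"linear":[0.014,0.0159,0.0093],"jaw":-0.2},{"rot":[-3.11,-0.43,1.95],"linear":[0.014,0.0159,0.0093],"jaw":-0.2},{"rot":[-3.11,-0.43,1.95],"linear":[0.014,0.0159,0.0093],"jaw":-0.2}]'
python3 - <<'E'
from plan import *
place("R2",3,2,5)
import cv2
for n in ("scene","top"):
    im,d=robot.get_image(n); cv2.imwrite(f"pics/{n}3.png",im)
a=cv2.imread("pics/top3.png")[80:200,150:270]; b=cv2.imread("pics/scene3.png")[120:220,190:290]
cv2.imwrite("pics/c3.png",cv2.convertScaleAbs(np.hstack([cv2.resize(a,(400,400),interpolation=cv2.INTER_CUBIC),cv2.resize(b,(400,400),interpolation=cv2.INTER_CUBIC)]),alpha=1.5))
E
```

```text
clock: 5.98
position: [609.9, 166.4, 130.1]
ee_rot: [2.703, -0.001, 1.449]
force: [0.3, -1.0, -0.7]
finger_gap: 49.0
5 rot [0.03, -0.01, -0.02] lin m [-0.0001, 0.0, 0.0072] | from [609.9, 166.4, 130.1] F [0.3, -1.0, -0.7] gap 49.0 t 5.98
```

View pics/c3.png

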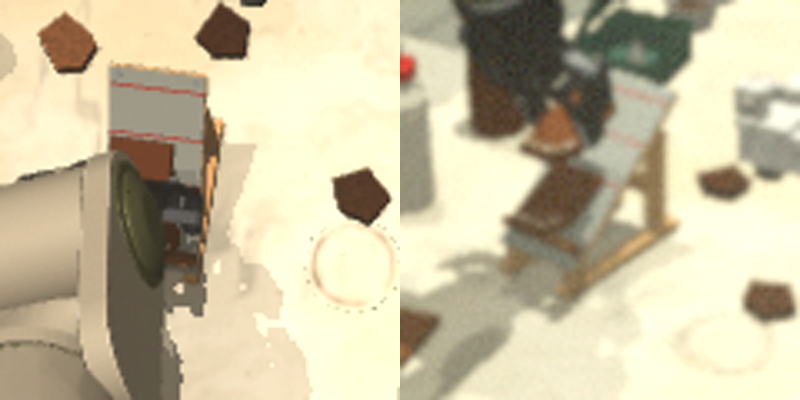

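```bash
cat >> h.py <<'E'
def held(pos,rot,off):
    from scipy.spatial.transform import Rotation as Ro
    M=Ro.from_euler("xyz",rot).as_matrix(); c=np.array(pos)+off*M[:,2]
    return c, np.c_[M[:,1],M[:,0],-M[:,2]]
E
python3 - <<'E'
from h import *
c,M=held([609.9,166.4,130.1],[2.703,-.001,1.449],2)
P=tile_pts("R")@M.T+c
im=cv2.imread("pics/top3.png"); f=8; l,t,r,b=170,90,230,150
for bias in ((0,0),(1.8,.5)):
    uv=proj("top",P+[*bias,0]); print(np.round(uv[[5,6,0,1]],1).tolist())
big=cv2.convertScaleAbs(cv2.resize(im[t:b,l:r],None,fx=f,fy=f,interpolation=cv2.INTER_CUBIC),alpha=1.6)
for bias,col in (((0,0),(0,255,0)),((1.8,.5),(255,255,0))):
    q=((proj("top",P+[*bias,0])+.5-[l,t])*f-.5)
    for i in (5,6,0,1): cv2.circle(big,tuple(int(v) for v in q[i]),3,col,-1)
# stand model
po=(568.3,171.6,-.121)
S=np.array([[94.56,y,103.88] for y in (40,-40,25,-25)]+[[138,40,138],[138,-40,138]])@Rz(po[2]).T+[po[0],po[1],0]
for q in (proj("top",S)+.5-[l,t])*f-.5: cv2.circle(big,tuple(int(v) for v in q),3,(255,0,255),-1)
cv2.imwrite("pics/c3b.png",big)
E
```

```text
[[201.7, 124.3], [182.8, 121.8], [202.4, 123.9], [183.6, 121.4]]
[[201.6, 123.6], [182.6, 121.2], [202.3, 123.2], [183.4, 120.8]]
```

View pics/c3b.png

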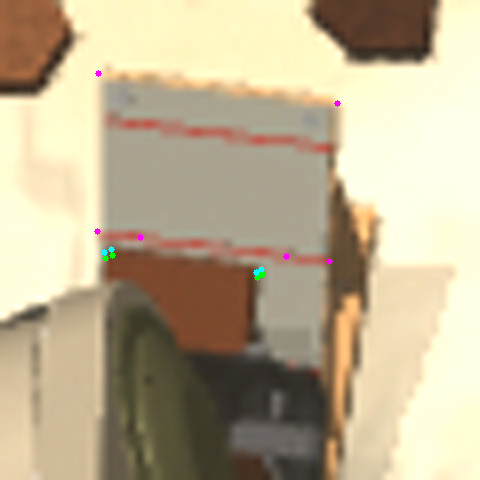

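```bash
python3 - <<'E'
from plan import *
place("R2",2,2,5,dy=-1)
E
python3 -m handwheel '[{"rot":[0,0,0],"linear":[-0.0002,0,0.0074],"jaw":-0.2},{"rot":[0,0,0],"linear":[-0.0002,0,0.0074],"jaw":-0.2},{"rot":[0,0,0],"linear":[-0.0002,0,0.0074],"jaw":-0.2},{"rot":[0,0,0],"linear":[-0.0002,0,0.0074],"jaw":-0.2},{"rot":[0,0,0],"linear":[-0.0002,0,0.0074],"jaw":-0.2},{"rot":[0,0,0],"linear":[0,0,0],"jaw":-0.2},{"rot":[0,0,0],"linear":[0,0,0],"jaw":-0.2},{"rot":[0,0,0],"linear":[0,0,0],"jaw":-0.2}]'
python3 - <<'E'
from plan import *
place("R2",0,2,4,dy=-1)
E
```

```text
5 rot [0.01, -0.01, 0.01] lin m [-0.0005, 0.0001, 0.0072] | from [609.7, 167.1, 129.2] F [-0.1, 0.2, -0.6] gap 49.2 t 6.08
clock: 6.75
position: [624.9, 162.6, 97.4]
ee_rot: [2.704, -0.0, 1.45]
force: [0.6, -0.8, -0.6]
finger_gap: 48.9
4 rot [0.01, -0.0, -0.0] lin m [0.0001, 0.0, 0.0007] | from [624.9, 162.6, 97.4] F [0.6, -0.8, -0.6] gap 48.9 t 6.75
```

```bash
python3 -m handwheel '[{"rot":[0,0,0],"linear":[0,0,0.0006],"jaw":-0.2},{"rot":[0,0,0],"linear":[0,0,0.0006],"jaw":-0.2},{"rot":[0,0,0],"linear":[0,0,0.0006],"jaw":-0.2},{"rot":[0,0,0],"linear":[0,0,0.0006],"jaw":-0.2},{"rot":[0,0,0],"linear":[0,0,0],"jaw":-0.2},{"rot":[0,0,0],"linear":[0,0,0],"jaw":-0.2},{"rot":[0,0,0],"linear":[0,0,0],"jaw":-0.2},{"rot":[0,0,0],"linear":[0,0,0],"jaw":-0.2}]'
```

```text
clock: 7.42
position: [625.9, 162.6, 95.1]
ee_rot: [2.704, -0.0, 1.45]
force: [-0.0, -0.3, -0.7]
finger_gap: 49.4
```

```bash
python3 -m handwheel '[{"rot":[0,0,0],"linear":[0,0,0.0005],"jaw":-0.2},{"rot":[0,0,0],"linear":[0,0,0.0005],"jaw":-0.2},{"rot":[0,0,0],"linear":[0,0,0.0005],"jaw":-0.2},{"rot":[0,0,0],"linear":[0,0,0],"jaw":-0.2},{"rot":[0,0,0],"linear":[0,0,0],"jaw":-0.2},{"rot":[0,0,0],"linear":[0,0,0],"jaw":-0.2},{"rot":[0,0,0],"linear":[0,0,0],"jaw":-0.2},{"rot":[0,0,0],"linear":[0,0,0],"jaw":-0.2}]'
python3 - <<'E'
from plan import *
place("R2",0,2,1,dy=-1)
import cv2
for n in ("scene","top"):
    im,d=robot.get_image(n); cv2.imwrite(f"pics/{n}4.png",im)
a=cv2.imread("pics/top4.png")[80:180,160:260]; b=cv2.imread("pics/scene4.png")[125:205,200:280]
cv2.imwrite("pics/c4.png",cv2.convertScaleAbs(np.hstack([cv2.resize(a,(400,400),interpolation=cv2.INTER_CUBIC),cv2.resize(b,(400,400),interpolation=cv2.INTER_CUBIC)]),alpha=1.5))
E
```

```text
clock: 8.08
position: [626.0, 162.6, 94.9]
ee_rot: [2.705, -0.0, 1.45]
force: [-13.0, -0.7, 14.2]
finger_gap: 48.7
1 rot [0.03, -0.0, -0.0] lin m [0.0002, 0.0001, -0.0001] | from [626.0, 162.6, 94.9] F [-13.0, -0.7, 14.2] gap 48.7 t 8.08
```

View pics/c4.png

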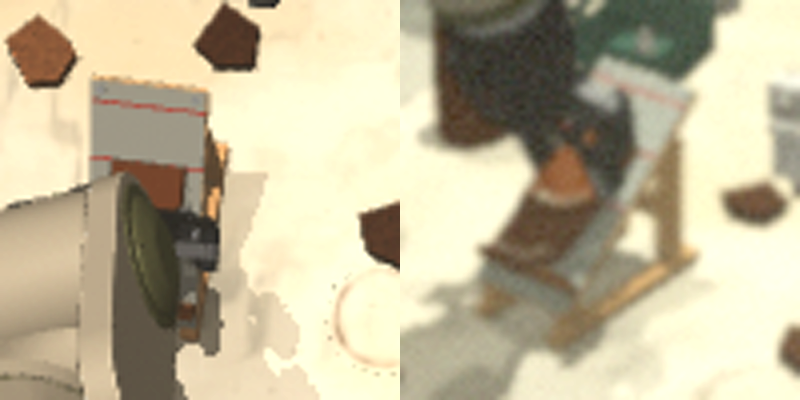

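```bash
python3 -m handwheel '[{"rot":[0,0,0],"linear":[0,0,-0.0005],"jaw":-0.2},{"rot":[0,0,0],"linear":[0,0,0],"jaw":0.05},{"rot":[0,0,0],"linear":[0,0,0],"jaw":0.15},{"rot":[0,0,0],"linear":[0,0,0],"jaw":0.3},{"rot":[0,0,0],"linear":[0,0,0],"jaw":0.4},{"rot":[0,0,0],"linear":[0,0,0],"jaw":0.4},{"rot":[0,0,0],"linear":[0,0,-0.005],"jaw":0.4},{"rot":[0,0,0],"linear":[0,0,-0.02],"jaw":0.4}]'
python3 - <<'E'
from plan import *
s=robot.get_state()
R=Ro.from_euler("xyz",s["ee_rot"]).as_matrix()
p,r=plan(np.array(s["position"])-R[:,2]*75,Ro.from_euler("xyz",s["ee_rot"]),2)
p,r=plan([446.5,-66.5,90],tgt(-.07),10,p0=p,R0=r)
E
```

```text
clock: 8.85
position: [614.9, 163.3, 114.5]
ee_rot: [2.709, 0.001, 1.449]
force: [0.2, 0.2, -0.8]
finger_gap: 60.0
2 rot [0.0, 0.0, 0.0] lin m [-0.0, 0.0, -0.0375] | from [614.9, 163.3, 114.5] F [0.2, 0.2, -0.8] gap 60.0 t 8.85
10 rot [2.48, 0.07, -0.29] lin m [-0.0246, -0.0133, 0.0064] | from [583.7, 167.1, 182.6] F [0.2, 0.2, -0.8] gap 60.0 t 8.85
```

```bash
python3 -m handwheel '[{"rot":[0,0,0],"linear":[0,0,-0.0375],"jaw":0.45},{"rot":[0,0,0],"linear":[0,0,-0.0375],"jaw":0.45},{"rot":[2.48,0.07,-0.29],"linear":[-0.0246,-0.0133,0.0064],"jaw":0.45},{"rot":[2.48,0.07,-0.29],"linear":[-0.0246,-0.0133,0.0064],"jaw":0.45},{"rot":[2.48,0.07,-0.29],"linear":[-0.0246,-0.0133,0.0064],"jaw":0.45},{"rot":[2.48,0.07,-0.29],"linear":[-0.0246,-0.0133,0.0064],"jaw":0.45},{"rot":[2.48,0.07,-0.29],"linear":[-0.0246,-0.0133,0.0064],"jaw":0.45},{"rot":[2.48,0.07,-0.29],"linear":[-0.0246,-0.0133,0.0064],"jaw":0.45}]'
python3 - <<'E'
from plan import *
plan([448.1,-66.5,90],tgt(-.07),4)
E
```

```text
clock: 9.52
position: [504.9, 26.7, 122.9]
ee_rot: [2.966, 0.001, 1.481]
force: [0.3, -0.8, -0.5]
finger_gap: 61.5
4 rot [2.52, 0.04, -0.28] lin m [-0.0244, -0.0131, 0.0069] | from [504.9, 26.7, 122.9] F [0.3, -0.8, -0.5] gap 61.5 t 9.52
```

```bash
python3 -m handwheel '[{"rot":[2.52,0.04,-0.28],"linear":[-0.0244,-0.0131,0.0069],"jaw":0.45},{"rot":[2.52,0.04,-0.28],"linear":[-0.0244,-0.0131,0.0069],"jaw":0.45},{"rot":[2.52,0.04,-0.28],"linear":[-0.0244,-0.0131,0.0069],"jaw":0.45},{"rot":[2.52,0.04,-0.28],"linear":[-0.0244,-0.0131,0.0069],"jaw":0.45},{"rot":[0,0,0],"linear":[0,0,0.02],"jaw":0.45},{"rot":[0,0,0],"linear":[0,0,0.02],"jaw":0.45},{"rot":[0,0,0],"linear":[0,0,0],"jaw":0.45},{"rot":[0,0,0],"linear":[0,0,0],"jaw":0.45}]'
python3 - <<'E'
from plan import *
plan([448.1,-66.5,8],tgt(-.07),4)
import cv2
from h import fit_tile,rect
im,d=robot.get_image("top"); cv2.imwrite("pics/top5.png",im)
im2,d=robot.get_image("scene"); cv2.imwrite("pics/scene5.png",im2)
a=im[80:180,160:260]; b=im2[125:205,200:280]
cv2.imwrite("pics/c5.png",cv2.convertScaleAbs(np.hstack([cv2.resize(a,(400,400),interpolation=cv2.INTER_CUBIC),cv2.resize(b,(400,400),interpolation=cv2.INTER_CUBIC)]),alpha=1.5))
E
```

```text
clock: 10.18
position: [448.7, -65.7, 49.9]
ee_rot: [3.142, 0.0, 1.5]
force: [0.2, 0.5, -0.3]
finger_gap: 62.3
4 rot [0.0, 0.0, -0.0] lin m [-0.0002, -0.0001, 0.0105] | from [448.7, -65.7, 49.9] F [0.2, 0.5, -0.3] gap 62.3 t 10.18
```

View pics/c5.png

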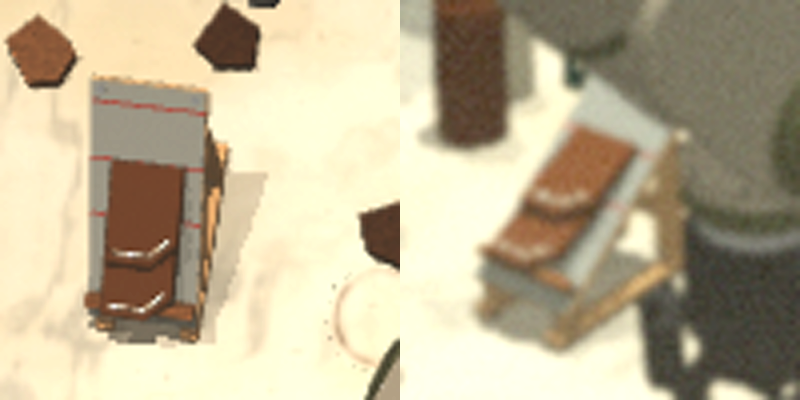

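Row 2 lies on row 1 at about (145,215) in the crop, with its head at the second red line and its cut corner at the lower right. I'll measure the deviation.

```bash
cat >> h.py <<'E'
CEN={1:(29.42,68.54),2:(60.94,93.17),3:(92.46,117.80)}
STAND={"R":(568.3,171.6,-.121),"L":(569.1,-136.8,.031)}
def fit_row(im,hand,row,n="top",po=None,lim=-12):
    po=po or STAND[hand]; im=im.astype(np.float32)
    S=(im[...,2]-im[...,0])/(im[...,2]+10); t25=np.radians(25)
    R=Rz(po[2])@Ry(-t25); c0=np.array([CEN[row][0],0,CEN[row][1]])@Rz(po[2]).T+[po[0],po[1],0]
    verts=lambda p:(tile_pts(hand)@Rz(p[2]).T+[p[0],p[1],0])@R.T+c0
    uv=proj(n,verts([0,0,0])); l,t=np.floor(uv.min(0)-5).astype(int); r,b=np.ceil(uv.max(0)+5).astype(int)
    V,U=np.mgrid[t:b,l:r]; k,T=cal(n)
    d=np.stack([(U-k[0,2])/k[0,0],(V-k[1,2])/k[1,1],np.ones(U.shape)],-1)@T[:3,:3].T
    o=T[:3,3]; nn=R[:,2]; lam=((c0-o)@nn)/(d@nn); L=(o+lam[...,None]*d-c0)@R
    W=(L[...,0]>lim)&(L[...,0]<46)&(abs(L[...,1])<35)
    s=S[t:b,l:r]; m=render(n,verts([0,0,0]),(l,t,r,b))
    bg=np.median(s[W&(m<.01)]); fg=np.median(s[W&(m>.99)]); a=np.clip((s-bg)/(fg-bg),0,1)
    cost=lambda p:(((render(n,verts(p),(l,t,r,b))-a)**2)*W).sum()
    p=np.zeros(3)
    for k2 in range(3):
        sx=np.array([p,p+[5/2**k2,0,0],p+[0,5/2**k2,0],p+[0,0,.08/2**k2]])
        q=minimize(cost,p,method="Nelder-Mead",options=dict(initial_simplex=sx,fatol=1e-3,xatol=.01)); p=q.x
    return p,q.fun
E
python3 - <<'E'
from h import *
a=cv2.imread("pics/top0.png"); b=cv2.imread("pics/top5.png")
for r,im,row in (("row1@0",a,1),("row1@5",b,1),("row2",b,2)): 
    print(r,np.round(fit_row(im,"R",row,lim=(-12 if row==1 and r=="row1@0" else -8))[0],3))
print(np.round(fit_row(b,"R",2,lim=-4)[0],3))
E
```

```text
row1@0 [ 0.762  0.216 -0.004]
row1@5 [ 1.2293e+01 -6.3000e-02 -3.0000e-03]
row2 [ 0.201 -1.949 -0.012]
[ 0.155 -2.    -0.01 ]
```

```bash
python3 -m handwheel '[{"rot":[0,0,0],"linear":[-0.0002,-0.0001,0.0104],"jaw":0.45},{"rot":[0,0,0],"linear":[-0.0002,-0.0001,0.0104],"jaw":0.45},{"rot":[0,0,0],"linear":[-0.0002,-0.0001,0.0104],"jaw":0.45},{"rot":[0,0,0],"linear":[-0.0002,-0.0001,0.0102],"jaw":0.4},{"rot":[0,0,0],"linear":[0,0,0],"jaw":0.35},{"rot":[0,0,0],"linear":[0,0,0],"jaw":0.3},{"rot":[0,0,0],"linear":[0,0,0],"jaw":0.3},{"rot":[0,0,0],"linear":[0,0,0],"jaw":0.3}]'
python3 -m handwheel '[{"rot":[0,0,0],"linear":[0,0,0],"jaw":0.1},{"rot":[0,0,0],"linear":[0,0,0],"jaw":0},{"rot":[0,0,0],"linear":[0,0,0],"jaw":-0.1},{"rot":[0,0,0],"linear":[0,0,0],"jaw":-0.2},{"rot":[0,0,0],"linear":[0,0,0],"jaw":-0.2},{"rot":[0,0,0],"linear":[0,0,0],"jaw":-0.2},{"rot":[0,0,0],"linear":[0,0,0],"jaw":-0.2},{"rot":[0,0,0],"linear":[0,0,0],"jaw":-0.2}]' 30
```

```text
clock: 10.95
position: [449.1, -66.7, 9.4]
ee_rot: [3.139, 0.001, 1.501]
force: [-0.5, -0.3, 0.6]
finger_gap: 55.3
clock: 11.62
position: [448.9, -66.7, 9.5]
ee_rot: [3.139, 0.001, 1.501]
force: [-3.1, 1.4, 9.2]
finger_gap: 48.8
```

```bash
python3 -m handwheel '[{"rot":[0,0,0],"linear":[0,0,-0.02],"jaw":-0.2},{"rot":[0,0,0],"linear":[0,0,-0.024],"jaw":-0.2},{"rot":[0,0,0],"linear":[0,0,-0.024],"jaw":-0.2},{"rot":[0,0,0],"linear":[0,0,-0.024],"jaw":-0.2},{"rot":[0,0,0],"linear":[0,0,-0.024],"jaw":-0.2},{"rot":[0,0,0],"linear":[0,0,-0.024],"jaw":-0.2},{"rot":[0,0,0],"linear":[0,0,-0.024],"jaw":-0.2},{"rot":[0,0,0],"linear":[0,0,-0.024],"jaw":-0.2}]'
python3 - <<'E'
from plan import *
p,r=place("R3",40,5,10)
place("R3",2,5,5,p0=p,R0=r)
E
```

```text
clock: 12.28
position: [448.0, -66.3, 198.2]
ee_rot: [3.14, 0.001, 1.501]
force: [1.2, -1.2, 0.2]
finger_gap: 48.5
10 rot [-2.49, -0.06, 0.29] lin m [0.0245, 0.016, 0.0072] | from [448.0, -66.3, 198.2] F [1.2, -1.2, 0.2] gap 48.5 t 12.28
5 rot [0.0, 0.0, 0.0] lin m [-0.0, 0.0, 0.0076] | from [639.4, 162.2, 158.6] F [1.2, -1.2, 0.2] gap 48.5 t 12.28
```

```bash
python3 -m handwheel '[{"rot":[-2.49,-0.06,0.29],"linear":[0.0245,0.016,0.0072],"jaw":-0.2},{"rot":[-2.49,-0.06,0.29],"linear":[0.0245,0.016,0.0072],"jaw":-0.2},{"rot":[-2.49,-0.06,0.29],"linear":[0.0245,0.016,0.0072],"jaw":-0.2},{"rot":[-2.49,-0.06,0.29],"linear":[0.0245,0.016,0.0072],"jaw":-0.2},{"rot":[-2.49,-0.06,0.29],"linear":[0.0245,0.016,0.0072],"jaw":-0.2},{"rot":[-2.49,-0.06,0.29],"linear":[0.0245,0.016,0.0072],"jaw":-0.2},{"rot":[-2.49,-0.06,0.29],"linear":[0.0245,0.016,0.0072],"jaw":-0.2},{"rot":[-2.49,-0.06,0.29],"linear":[0.0245,0.016,0.0072],"jaw":-0.2}]'
python3 - <<'E'
from plan import *
p,r=place("R3",40,5,2,dx=.5)
E
```

```text
clock: 12.95
position: [600.2, 118.2, 159.0]
ee_rot: [2.79, 0.001, 1.459]
force: [0.5, -1.0, -0.9]
finger_gap: 48.8
2 rot [-2.44, -0.07, 0.27] lin m [0.0241, 0.016, 0.0063] | from [600.2, 118.2, 159.0] F [0.5, -1.0, -0.9] gap 48.8 t 12.95
```

```bash
python3 -m handwheel '[{"rot":[-2.44,-0.07,0.27],"linear":[0.0241,0.016,0.0063],"jaw":-0.2},{"rot":[-2.44,-0.07,0.27],"linear":[0.0241,0.016,0.0063],"jaw":-0.2},{"rot":[0,0,0],"linear":[0,0,0],"jaw":-0.2},{"rot":[0,0,0],"linear":[0,0,0.008],"jaw":-0.2},{"rot":[0,0,0],"linear":[0,0,0.008],"jaw":-0.2},{"rot":[0,0,0],"linear":[0,0,0.008],"jaw":-0.2},{"rot":[0,0,0],"linear":[0,0,0],"jaw":-0.2},{"rot":[0,0,0],"linear":[0,0,0],"jaw":-0.2}]'
python3 - <<'E'
from plan import *
p,r=place("R3",2,5,4,dx=.5)
E
```

```text
clock: 13.62
position: [649.1, 158.7, 136.1]
ee_rot: [2.709, 0.001, 1.449]
force: [0.9, 0.2, -0.1]
finger_gap: 48.8
4 rot [-0.05, 0.02, -0.01] lin m [0.0006, 0.0002, 0.0034] | from [649.1, 158.7, 136.1] F [0.9, 0.2, -0.1] gap 48.8 t 13.62
```

```bash
python3 -m handwheel '[{"rot":[-0.05,0,0],"linear":[0.0005,0.0002,0.0034],"jaw":-0.2},{"rot":[-0.05,0,0],"linear":[0.0005,0.0002,0.0034],"jaw":-0.2},{"rot":[-0.05,0,0],"linear":[0.0005,0.0002,0.0034],"jaw":-0.2},{"rot":[0,0,0],"linear":[0.0005,0.0002,0.0030],"jaw":-0.2},{"rot":[0,0,0],"linear":[0,0,0],"jaw":-0.2},{"rot":[0,0,0],"linear":[0,0,0],"jaw":-0.2},{"rot":[0,0,0],"linear":[0,0,0],"jaw":-0.2},{"rot":[0,0,0],"linear":[0,0,0],"jaw":-0.2}]'
python3 - <<'E'
from plan import *
p,r=place("R3",0,5,4,dx=.5)
E
```

```text
clock: 14.28
position: [655.8, 160.8, 125.4]
ee_rot: [2.704, 0.001, 1.45]
force: [-0.1, -0.2, -1.2]
finger_gap: 49.0
4 rot [0.01, 0.01, 0.0] lin m [-0.0001, -0.0001, 0.0007] | from [655.8, 160.8, 125.4] F [-0.1, -0.2, -1.2] gap 49.0 t 14.28
```

```bash
python3 -m handwheel '[{"rot":[0,0,0],"linear":[0,0,0.0006],"jaw":-0.2},{"rot":[0,0,0],"linear":[0,0,0.0006],"jaw":-0.2},{"rot":[0,0,0],"linear":[0,0,0.0006],"jaw":-0.2},{"rot":[0,0,0],"linear":[0,0,0.0006],"jaw":-0.2},{"rot":[0,0,0],"linear":[0,0,0],"jaw":-0.2},{"rot":[0,0,0],"linear":[0,0,0],"jaw":-0.2},{"rot":[0,0,0],"linear":[0,0,0],"jaw":-0.2},{"rot":[0,0,0],"linear":[0,0,0],"jaw":-0.2}]'
```

```text
clock: 14.95
position: [656.8, 160.6, 123.0]
ee_rot: [2.705, 0.001, 1.45]
force: [0.6, -0.9, -0.5]
finger_gap: 48.9
```

```bash
python3 -m handwheel '[{"rot":[0,0,0],"linear":[0,0,0.0005],"jaw":-0.2},{"rot":[0,0,0],"linear":[0,0,0.0005],"jaw":-0.2},{"rot":[0,0,0],"linear":[0,0,0.0003],"jaw":-0.2},{"rot":[0,0,0],"linear":[0,0,0],"jaw":-0.2},{"rot":[0,0,0],"linear":[0,0,0],"jaw":-0.2},{"rot":[0,0,0],"linear":[0,0,0],"jaw":-0.2},{"rot":[0,0,0],"linear":[0,0,0],"jaw":-0.2},{"rot":[0,0,0],"linear":[0,0,0],"jaw":-0.2}]'
```

```text
clock: 15.62
position: [657.1, 160.7, 122.7]
ee_rot: [2.705, 0.001, 1.45]
force: [-8.0, -0.5, 8.0]
finger_gap: 49.1
```

Contact is at the expected height. I'll ease off, release and retreat.

```bash
python3 -m handwheel '[{"rot":[0,0,0],"linear":[0,0,-0.0003],"jaw":-0.2},{"rot":[0,0,0],"linear":[0,0,0],"jaw":0.05},{"rot":[0,0,0],"linear":[0,0,0],"jaw":0.15},{"rot":[0,0,0],"linear":[0,0,0],"jaw":0.3},{"rot":[0,0,0],"linear":[0,0,0],"jaw":0.4},{"rot":[0,0,0],"linear":[0,0,0],"jaw":0.4},{"rot":[0,0,0],"linear":[0,0,-0.005],"jaw":0.4},{"rot":[0,0,0],"linear":[0,0,-0.02],"jaw":0.4}]'
python3 - <<'E'
from plan import *
s=robot.get_state()
R=Ro.from_euler("xyz",s["ee_rot"])
p,r=plan(np.array(s["position"])-R.as_matrix()[:,2]*60,R,2)
p,r=plan([445.2,221.8,90],tgt(.19),8,p0=p,R0=r)
E
```

```text
clock: 16.28
position: [645.9, 161.4, 142.2]
ee_rot: [2.709, 0.002, 1.449]
force: [-0.1, 0.0, -0.6]
finger_gap: 59.6
2 rot [0.0, 0.0, 0.0] lin m [-0.0, -0.0, -0.03] | from [645.9, 161.4, 142.2] F [-0.1, 0.0, -0.6] gap 59.6 t 16.28
8 rot [3.07, 0.49, -2.19] lin m [0.0078, -0.0247, 0.0076] | from [620.9, 164.6, 196.7] F [-0.1, 0.0, -0.6] gap 59.6 t 16.28
```

```bash
python3 -m handwheel '[{"rot":[0,0,0],"linear":[0,0,-0.03],"jaw":0.45},{"rot":[0,0,0],"linear":[0,0,-0.03],"jaw":0.45},{"rot":[3.07,0.49,-2.19],"linear":[0.0078,-0.0247,0.0076],"jaw":0.45},{"rot":[3.07,0.49,-2.19],"linear":[0.0078,-0.0247,0.0076],"jaw":0.45},{"rot":[3.07,0.49,-2.19],"linear":[0.0078,-0.0247,0.0076],"jaw":0.45},{"rot":[3.07,0.49,-2.19],"linear":[0.0078,-0.0247,0.0076],"jaw":0.45},{"rot":[3.07,0.49,-2.19],"linear":[0.0078,-0.0247,0.0076],"jaw":0.45},{"rot":[3.07,0.49,-2.19],"linear":[0.0078,-0.0247,0.0076],"jaw":0.45}]'
python3 - <<'E'
from plan import *
plan([445.2,221.8,90],tgt(.19),2)
E
```

```text
clock: 16.95
position: [494.4, 213.5, 111.0]
ee_rot: [3.032, 0.013, 1.685]
force: [-0.3, 0.4, -0.6]
finger_gap: 61.8
2 rot [3.13, 0.49, -2.14] lin m [0.0075, -0.0246, 0.0084] | from [494.4, 213.5, 111.0] F [-0.3, 0.4, -0.6] gap 61.8 t 16.95
```

```bash
python3 -m handwheel '[{"rot":[3.13,0.49,-2.14],"linear":[0.0075,-0.0246,0.0084],"jaw":0.45},{"rot":[3.13,0.49,-2.14],"linear":[0.0075,-0.0246,0.0084],"jaw":0.45},{"rot":[0,0,0],"linear":[0,0,0.02],"jaw":0.45},{"rot":[0,0,0],"linear":[0,0,0.02],"jaw":0.45},{"rot":[0,0,0],"linear":[0,0,0],"jaw":0.45},{"rot":[0,0,0],"linear":[0,0,0],"jaw":0.45},{"rot":[0,0,0],"linear":[0,0,0],"jaw":0.45},{"rot":[0,0,0],"linear":[0,0,0],"jaw":0.45}]'
python3 - <<'E'
from plan import *
plan([445.2,221.8,9],tgt(.19),4)
import cv2
im,d=robot.get_image("top"); cv2.imwrite("pics/top6.png",im)
im2,d=robot.get_image("scene"); cv2.imwrite("pics/scene6.png",im2)
a=im[80:180,160:260]; b=im2[125:245,170:290]
cv2.imwrite("pics/c6.png",cv2.convertScaleAbs(np.hstack([cv2.resize(a,(400,400),interpolation=cv2.INTER_CUBIC),cv2.resize(b,(400,400),interpolation=cv2.INTER_CUBIC)]),alpha=1.5))
from h import fit_row
print(np.round(fit_row(im,"R",3,lim=-4)[0],3))
E
```

```text
clock: 17.62
position: [447.3, 221.7, 51.5]
ee_rot: [3.137, 0.0, 1.759]
force: [-0.4, -0.3, 0.4]
finger_gap: 62.0
4 rot [0.07, 0.01, -0.03] lin m [0.0001, -0.0005, 0.0106] | from [447.3, 221.7, 51.5] F [-0.4, -0.3, 0.4] gap 62.0 t 17.62
[ 0.573 -0.365  0.002]
```

View pics/c6.png

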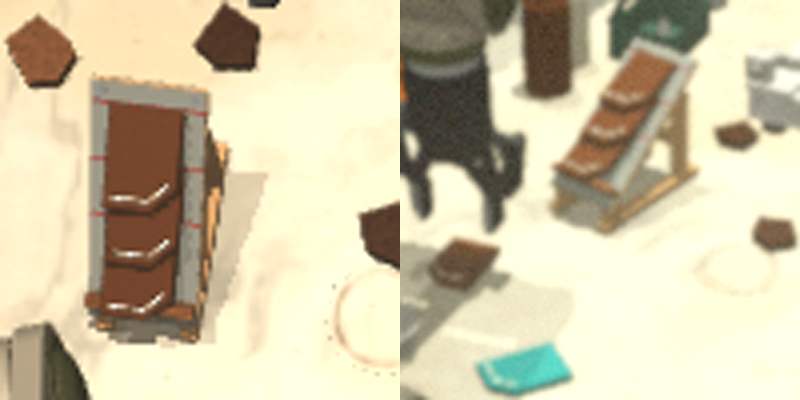

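The right-hand stand is complete: row 3 is off by (0.6, -0.4) mm and row 2 by (0.2, -2) mm. Next is T1 at top pixel (177,203). Its cut corner is at the lower left, and the left-hand outline fit it far better (cost 2.1 against 36.5).

```bash
python3 -m handwheel '[{"rot":[0.07,0,0],"linear":[0.0001,-0.0005,0.0106],"jaw":0.45},{"rot":[0.07,0,0],"linear":[0.0001,-0.0005,0.0106],"jaw":0.45},{"rot":[0.07,0,0],"linear":[0.0001,-0.0005,0.0106],"jaw":0.45},{"rot":[0.07,0,0],"linear":[0.0001,-0.0005,0.0106],"jaw":0.4},{"rot":[0,0,0],"linear":[0,0,0],"jaw":0.35},{"rot":[0,0,0],"linear":[0,0,0],"jaw":0.3},{"rot":[0,0,0],"linear":[0,0,0],"jaw":0.3},{"rot":[0,0,0],"linear":[0,0,0],"jaw":0.3}]'
python3 -m handwheel '[{"rot":[0,0,0],"linear":[0,0,0],"jaw":0.1},{"rot":[0,0,0],"linear":[0,0,0],"jaw":0},{"rot":[0,0,0],"linear":[0,0,0],"jaw":-0.1},{"rot":[0,0,0],"linear":[0,0,0],"jaw":-0.2},{"rot":[0,0,0],"linear":[0,0,0],"jaw":-0.2},{"rot":[0,0,0],"linear":[0,0,0],"jaw":-0.2},{"rot":[0,0,0],"linear":[0,0,0],"jaw":-0.2},{"rot":[0,0,0],"linear":[0,0,0],"jaw":-0.2}]' 30
```

```text
clock: 18.38
position: [444.9, 221.6, 8.3]
ee_rot: [-3.14, 0.001, 1.759]
force: [0.3, 0.2, -0.1]
finger_gap: 55.3
clock: 19.05
position: [444.9, 221.6, 8.6]
ee_rot: [-3.14, 0.001, 1.759]
force: [-0.7, 0.1, 6.6]
finger_gap: 48.6
```

```bash
python3 -m handwheel '[{"rot":[0,0,0],"linear":[0,0,-0.02],"jaw":-0.2},{"rot":[0,0,0],"linear":[0,0,-0.024],"jaw":-0.2},{"rot":[0,0,0],"linear":[0,0,-0.024],"jaw":-0.2},{"rot":[0,0,0],"linear":[0,0,-0.024],"jaw":-0.2},{"rot":[0,0,0],"linear":[0,0,-0.024],"jaw":-0.2},{"rot":[0,0,0],"linear":[0,0,-0.024],"jaw":-0.2},{"rot":[0,0,0],"linear":[0,0,-0.024],"jaw":-0.2},{"rot":[0,0,0],"linear":[0,0,-0.01],"jaw":-0.2}]'
python3 - <<'E'
from plan import *
p,r=place("L2",40,4.1,14,dx=.4)
E
```

```text
clock: 19.72
position: [445.8, 222.0, 184.9]
ee_rot: [3.139, 0.0, 1.759]
force: [0.3, 0.1, -0.6]
finger_gap: 48.7
14 rot [-1.77, -0.14, 0.63] lin m [-0.0267, 0.0078, 0.0056] | from [445.8, 222.0, 184.9] F [0.3, 0.1, -0.6] gap 48.7 t 19.72
```

```bash
python3 -m handwheel '[{"rot":[-1.77,-0.14,0.63],"linear":[-0.0267,0.0078,0.0056],"jaw":-0.2},{"rot":[-1.77,-0.14,0.63],"linear":[-0.0267,0.0078,0.0056],"jaw":-0.2},{"rot":[-1.77,-0.14,0.63],"linear":[-0.0267,0.0078,0.0056],"jaw":-0.2},{"rot":[-1.77,-0.14,0.63],"linear":[-0.0267,0.0078,0.0056],"jaw":-0.2},{"rot":[-1.77,-0.14,0.63],"linear":[-0.0267,0.0078,0.0056],"jaw":-0.2},{"rot":[-1.77,-0.14,0.63],"linear":[-0.0267,0.0078,0.0056],"jaw":-0.2},{"rot":[-1.77,-0.14,0.63],"linear":[-0.0267,0.0078,0.0056],"jaw":-0.2},{"rot":[-1.77,-0.14,0.63],"linear":[-0.0267,0.0078,0.0056],"jaw":-0.2}]'
python3 - <<'E'
from plan import *
p,r=place("L2",40,4.1,6,dx=.4)
E
```

```text
clock: 20.38
position: [542.6, 18.9, 144.5]
ee_rot: [2.896, 0.009, 1.669]
force: [0.1, 0.6, -1.1]
finger_gap: 48.6
6 rot [-1.81, -0.13, 0.63] lin m [-0.0265, 0.0082, 0.0049] | from [542.6, 18.9, 144.5] F [0.1, 0.6, -1.1] gap 48.6 t 20.38
```

```bash
python3 -m handwheel '[{"rot":[-1.81,-0.13,0.63],"linear":[-0.0265,0.0082,0.0049],"jaw":-0.2},{"rot":[-1.81,-0.13,0.63],"linear":[-0.0265,0.0082,0.0049],"jaw":-0.2},{"rot":[-1.81,-0.13,0.63],"linear":[-0.0265,0.0082,0.0049],"jaw":-0.2},{"rot":[-1.81,-0.13,0.63],"linear":[-0.0265,0.0082,0.0049],"jaw":-0.2},{"rot":[-1.81,-0.13,0.63],"linear":[-0.0265,0.0082,0.0049],"jaw":-0.2},{"rot":[-1.81,-0.13,0.63],"linear":[-0.0265,0.0082,0.0049],"jaw":-0.2},{"rot":[0,0,0],"linear":[0,0,0],"jaw":-0.2},{"rot":[0,0,0],"linear":[0,0,0],"jaw":-0.2}]'
python3 - <<'E'
from plan import *
p,r=place("L2",10,4.1,5,dx=.4)
E
```

```text
clock: 21.05
position: [609.1, -135.4, 133.1]
ee_rot: [2.708, -0.001, 1.601]
force: [0.3, 1.4, -0.8]
finger_gap: 48.8
5 rot [-0.03, -0.0, -0.01] lin m [-0.0001, 0.0002, 0.006] | from [609.1, -135.4, 133.1] F [0.3, 1.4, -0.8] gap 48.8 t 21.05
```

```bash
python3 -m handwheel '[{"rot":[-0.03,0,0],"linear":[-0.0001,0.0002,0.006],"jaw":-0.2},{"rot":[-0.03,0,0],"linear":[-0.0001,0.0002,0.006],"jaw":-0.2},{"rot":[-0.03,0,0],"linear":[-0.0001,0.0002,0.006],"jaw":-0.2},{"rot":[-0.03,0,0],"linear":[-0.0001,0.0002,0.006],"jaw":-0.2},{"rot":[-0.03,0,0],"linear":[-0.0001,0.0002,0.006],"jaw":-0.2},{"rot":[0,0,0],"linear":[0,0,0.004],"jaw":-0.2},{"rot":[0,0,0],"linear":[0,0,0],"jaw":-0.2},{"rot":[0,0,0],"linear":[0,0,0],"jaw":-0.2}]'
python3 - <<'E'
from plan import *
p,r=place("L2",1.5,4.1,4,dx=.4)
E
```

```text
clock: 21.72
position: [624.8, -134.4, 103.6]
ee_rot: [2.704, -0.0, 1.603]
force: [-0.3, -0.4, -0.1]
finger_gap: 48.9
4 rot [0.02, -0.01, 0.02] lin m [-0.0003, -0.0003, 0.0013] | from [624.8, -134.4, 103.6] F [-0.3, -0.4, -0.1] gap 48.9 t 21.72
```

```bash
python3 -m handwheel '[{"rot":[0,0,0],"linear":[-0.0003,-0.0003,0.0013],"jaw":-0.2},{"rot":[0,0,0],"linear":[-0.0002,-0.0003,0.0013],"jaw":-0.2},{"rot":[0,0,0],"linear":[-0.0002,-0.0002,0.0013],"jaw":-0.2},{"rot":[0,0,0],"linear":[0,0,0.0006],"jaw":-0.2},{"rot":[0,0,0],"linear":[0,0,0.0006],"jaw":-0.2},{"rot":[0,0,0],"linear":[0,0,0],"jaw":-0.2},{"rot":[0,0,0],"linear":[0,0,0],"jaw":-0.2},{"rot":[0,0,0],"linear":[0,0,0],"jaw":-0.2}]'
python3 - <<'E'
from plan import *
p,r=place("L2",0,4.1,1,dx=.4)
E
```

```text
clock: 22.38
position: [626.3, -135.2, 99.0]
ee_rot: [2.704, 0.0, 1.603]
force: [-0.7, 0.2, -0.6]
finger_gap: 48.7
1 rot [0.09, -0.01, 0.06] lin m [-0.0002, -0.0004, 0.0019] | from [626.3, -135.2, 99.0] F [-0.7, 0.2, -0.6] gap 48.7 t 22.38
```

```bash
python3 -m handwheel '[{"rot":[0,0,0],"linear":[0,0,0.0006],"jaw":-0.2},{"rot":[0,0,0],"linear":[0,0,0.0006],"jaw":-0.2},{"rot":[0,0,0],"linear":[0,0,0.0006],"jaw":-0.2},{"rot":[0,0,0],"linear":[0,0,0.0003],"jaw":-0.2},{"rot":[0,0,0],"linear":[0,0,0],"jaw":-0.2},{"rot":[0,0,0],"linear":[0,0,0],"jaw":-0.2},{"rot":[0,0,0],"linear":[0,0,0],"jaw":-0.2},{"rot":[0,0,0],"linear":[0,0,0],"jaw":-0.2}]'
```

```text
clock: 23.05
position: [627.2, -135.1, 97.1]
ee_rot: [2.704, 0.0, 1.603]
force: [-3.9, 0.2, 4.6]
finger_gap: 49.0
```

Light contact at the expected height. Releasing.

```bash
python3 -m handwheel '[{"rot":[0,0,0],"linear":[0,0,0],"jaw":-0.1},{"rot":[0,0,0],"linear":[0,0,0],"jaw":0.05},{"rot":[0,0,0],"linear":[0,0,0],"jaw":0.15},{"rot":[0,0,0],"linear":[0,0,0],"jaw":0.3},{"rot":[0,0,0],"linear":[0,0,0],"jaw":0.4},{"rot":[0,0,0],"linear":[0,0,0],"jaw":0.4},{"rot":[0,0,0],"linear":[0,0,-0.005],"jaw":0.4},{"rot":[0,0,0],"linear":[0,0,-0.02],"jaw":0.4}]'
python3 - <<'E'
from plan import *
s=robot.get_state()
R=Ro.from_euler("xyz",s["ee_rot"])
p,r=plan(np.array(s["position"])-R.as_matrix()[:,2]*70,R,2)
p,r=plan([436.7,-265.6,90],tgt(-.30),8,p0=p,R0=r)
E
```

```text
clock: 23.72
position: [615.8, -135.0, 117.5]
ee_rot: [2.708, -0.002, 1.603]
force: [-0.2, -0.7, -0.2]
finger_gap: 59.8
2 rot [0.0, 0.0, 0.0] lin m [-0.0, 0.0, -0.035] | from [615.8, -135.0, 117.5] F [-0.2, -0.7, -0.2] gap 59.8 t 23.72
8 rot [3.08, -0.53, 2.34] lin m [-0.0186, -0.0192, 0.0068] | from [586.4, -136.0, 181.0] F [-0.2, -0.7, -0.2] gap 59.8 t 23.72
```

```bash
python3 -m handwheel '[{"rot":[0,0,0],"linear":[0,0,-0.035],"jaw":0.45},{"rot":[0,0,0],"linear":[0,0,-0.035],"jaw":0.45},{"rot":[3.08,-0.53,2.34],"linear":[-0.0186,-0.0192,0.0068],"jaw":0.45},{"rot":[3.08,-0.53,2.34],"linear":[-0.0186,-0.0192,0.0068],"jaw":0.45},{"rot":[3.08,-0.53,2.34],"linear":[-0.0186,-0.0192,0.0068],"jaw":0.45},{"rot":[3.08,-0.53,2.34],"linear":[-0.0186,-0.0192,0.0068],"jaw":0.45},{"rot":[3.08,-0.53,2.34],"linear":[-0.0186,-0.0192,0.0068],"jaw":0.45},{"rot":[3.08,-0.53,2.34],"linear":[-0.0186,-0.0192,0.0068],"jaw":0.45}]'
python3 - <<'E'
from plan import *
p,r=plan([436.7,-265.6,90],tgt(-.30),2)
E
```

```text
clock: 24.38
position: [481.2, -240.0, 108.6]
ee_rot: [3.032, -0.012, 1.351]
force: [-0.6, -0.7, -0.0]
finger_gap: 62.0
2 rot [3.13, -0.48, 2.27] lin m [-0.0178, -0.0193, 0.0076] | from [481.2, -240.0, 108.6] F [-0.6, -0.7, -0.0] gap 62.0 t 24.38
```

```bash
python3 -m handwheel '[{"rot":[3.13,-0.48,2.27],"linear":[-0.0178,-0.0193,0.0076],"jaw":0.45},{"rot":[3.13,-0.48,2.27],"linear":[-0.0178,-0.0193,0.0076],"jaw":0.45},{"rot":[0,0,0],"linear":[0,0,0.02],"jaw":0.45},{"rot":[0,0,0],"linear":[0,0,0.02],"jaw":0.45},{"rot":[0,0,0],"linear":[0,0,0],"jaw":0.45},{"rot":[0,0,0],"linear":[0,0,0],"jaw":0.45},{"rot":[0,0,0],"linear":[0,0,0],"jaw":0.45},{"rot":[0,0,0],"linear":[0,0,0],"jaw":0.45}]'
python3 - <<'E'
from plan import *
plan([436.7,-265.6,9],tgt(-.30),4)
import cv2
im,d=robot.get_image("top"); cv2.imwrite("pics/top7.png",im)
im2,d=robot.get_image("scene"); cv2.imwrite("pics/scene7.png",im2)
a=im[80:180,255:355]; b=im2[145:285,270:410]
cv2.imwrite("pics/c7.png",cv2.convertScaleAbs(np.hstack([cv2.resize(a,(400,400),interpolation=cv2.INTER_CUBIC),cv2.resize(b,(400,400),interpolation=cv2.INTER_CUBIC)]),alpha=1.5))
from h import fit_row
a0=cv2.imread("pics/top0.png")
print(np.round(fit_row(a0,"L",1)[0],3),np.round(fit_row(im,"L",2,lim=-4)[0],3))
E
```

```text
clock: 25.05
position: [438.4, -265.2, 51.3]
ee_rot: [3.138, 0.0, 1.273]
force: [0.7, 0.1, 0.4]
finger_gap: 61.6
4 rot [0.06, 0.0, 0.04] lin m [-0.0002, -0.0004, 0.0106] | from [438.4, -265.2, 51.3] F [0.7, 0.1, 0.4] gap 61.6 t 25.05
[0.661 0.106 0.005] [ 0.517 -0.842  0.008]
```

View pics/c7.png

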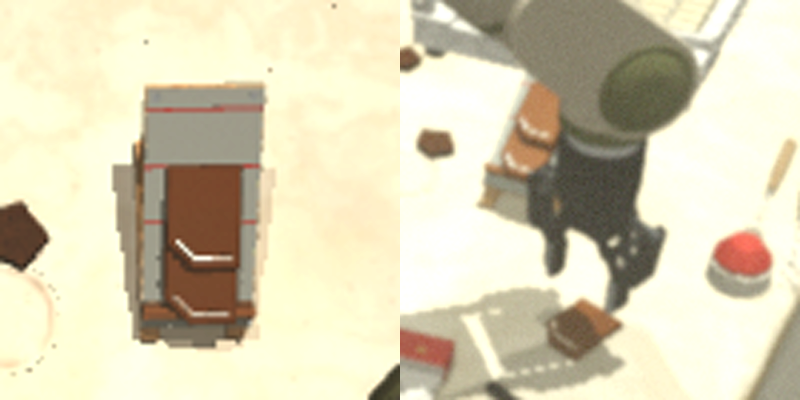

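Left row 2 is within 1 mm, in line with row 1 and with its cut corner at the lower left. T4, at top pixel (349,209), is the last left-hand tile, with its cut at the lower left. I'll grasp it now.

```bash
python3 -m handwheel '[{"rot":[0.06,0,0],"linear":[-0.0002,-0.0004,0.0106],"jaw":0.45},{"rot":[0.06,0,0],"linear":[-0.0002,-0.0004,0.0106],"jaw":0.45},{"rot":[0.06,0,0],"linear":[-0.0002,-0.0004,0.0106],"jaw":0.45},{"rot":[0.06,0,0],"linear":[-0.0002,-0.0004,0.0106],"jaw":0.4},{"rot":[0,0,0],"linear":[0,0,0],"jaw":0.35},{"rot":[0,0,0],"linear":[0,0,0],"jaw":0.3},{"rot":[0,0,0],"linear":[0,0,0],"jaw":0.3},{"rot":[0,0,0],"linear":[0,0,0],"jaw":0.3}]'
python3 -m handwheel '[{"rot":[0,0,0],"linear":[0,0,0],"jaw":0.1},{"rot":[0,0,0],"linear":[0,0,0],"jaw":0},{"rot":[0,0,0],"linear":[0,0,0],"jaw":-0.1},{"rot":[0,0,0],"linear":[0,0,0],"jaw":-0.2},{"rot":[0,0,0],"linear":[0,0,0],"jaw":-0.2},{"rot":[0,0,0],"linear":[0,0,0],"jaw":-0.2},{"rot":[0,0,0],"linear":[0,0,0],"jaw":-0.2},{"rot":[0,0,0],"linear":[0,0,0],"jaw":-0.2}]' 30
```

```text
clock: 25.82
position: [436.3, -265.3, 8.0]
ee_rot: [-3.14, -0.0, 1.273]
force: [-0.3, 0.4, 0.5]
finger_gap: 55.5
clock: 26.48
position: [436.3, -265.4, 8.3]
ee_rot: [-3.141, -0.0, 1.273]
force: [-0.8, 1.0, 5.9]
finger_gap: 49.0
```

```bash
python3 -m handwheel '[{"rot":[0,0,0],"linear":[0,0,-0.02],"jaw":-0.2},{"rot":[0,0,0],"linear":[0,0,-0.024],"jaw":-0.2},{"rot":[0,0,0],"linear":[0,0,-0.024],"jaw":-0.2},{"rot":[0,0,0],"linear":[0,0,-0.024],"jaw":-0.2},{"rot":[0,0,0],"linear":[0,0,-0.024],"jaw":-0.2},{"rot":[0,0,0],"linear":[0,0,-0.024],"jaw":-0.2},{"rot":[0,0,0],"linear":[0,0,-0.024],"jaw":-0.2},{"rot":[0,0,0],"linear":[0,0,-0.024],"jaw":-0.2}]'
python3 - <<'E'
from plan import *
p,r=place("L3",40,4.2,8,dx=.4,dy=.5)
E
```

```text
clock: 27.15
position: [436.2, -265.2, 196.9]
ee_rot: [-3.14, -0.001, 1.273]
force: [0.0, -0.7, -0.9]
finger_gap: 49.0
8 rot [-3.11, 0.51, -2.32] lin m [0.02, 0.0217, 0.0094] | from [436.2, -265.2, 196.9] F [0.0, -0.7, -0.9] gap 49.0 t 27.15
```

```bash
python3 -m handwheel '[{"rot":[-3.11,0.51,-2.32],"linear":[0.02,0.0217,0.0094],"jaw":-0.2},{"rot":[-3.11,0.51,-2.32],"linear":[0.02,0.0217,0.0094],"jaw":-0.2},{"rot":[-3.11,0.51,-2.32],"linear":[0.02,0.0217,0.0094],"jaw":-0.2},{"rot":[-3.11,0.51,-2.32],"linear":[0.02,0.0217,0.0094],"jaw":-0.2},{"rot":[-3.11,0.51,-2.32],"linear":[0.02,0.0217,0.0094],"jaw":-0.2},{"rot":[-3.11,0.51,-2.32],"linear":[0.02,0.0217,0.0094],"jaw":-0.2},{"rot":[-3.11,0.51,-2.32],"linear":[0.02,0.0217,0.0094],"jaw":-0.2},{"rot":[-3.11,0.51,-2.32],"linear":[0.02,0.0217,0.0094],"jaw":-0.2}]'
python3 - <<'E'
from plan import *
p,r=place("L3",8,3.9,5,dx=.4,dy=.5)
E
```

```text
clock: 27.82
position: [642.2, -134.0, 156.5]
ee_rot: [2.703, -0.0, 1.604]
force: [0.7, -0.1, 0.1]
finger_gap: 48.7
5 rot [0.03, -0.01, 0.02] lin m [-0.0001, -0.0, 0.0061] | from [642.2, -134.0, 156.5] F [0.7, -0.1, 0.1] gap 48.7 t 27.82
```

```bash
python3 -m handwheel '[{"rot":[0,0,0],"linear":[0,0,0.0061],"jaw":-0.2},{"rot":[0,0,0],"linear":[0,0,0.0061],"jaw":-0.2},{"rot":[0,0,0],"linear":[0,0,0.0061],"jaw":-0.2},{"rot":[0,0,0],"linear":[0,0,0.0061],"jaw":-0.2},{"rot":[0,0,0],"linear":[0,0,0.0061],"jaw":-0.2},{"rot":[0,0,0],"linear":[0,0,0.003],"jaw":-0.2},{"rot":[0,0,0],"linear":[0,0,0],"jaw":-0.2},{"rot":[0,0,0],"linear":[0,0,0],"jaw":-0.2}]'
python3 - <<'E'
from plan import *
p,r=place("L3",1.5,3.9,4,dx=.4,dy=.5)
E
```

```text
clock: 28.48
position: [655.3, -134.8, 126.4]
ee_rot: [2.705, -0.001, 1.602]
force: [-0.5, 0.4, -1.3]
finger_gap: 48.9
4 rot [-0.0, -0.01, -0.01] lin m [0.0002, 0.0002, 0.0011] | from [655.3, -134.8, 126.4] F [-0.5, 0.4, -1.3] gap 48.9 t 28.48
```

```bash
python3 -m handwheel '[{"rot":[0,0,0],"linear":[0.0002,0.0001,0.0011],"jaw":-0.2},{"rot":[0,0,0],"linear":[0.0002,0.0001,0.0011],"jaw":-0.2},{"rot":[0,0,0],"linear":[0.0002,0.0001,0.0011],"jaw":-0.2},{"rot":[0,0,0],"linear":[0,0.0001,0.0009],"jaw":-0.2},{"rot":[0,0,0],"linear":[0,0,0.0005],"jaw":-0.2},{"rot":[0,0,0],"linear":[0,0,0],"jaw":-0.2},{"rot":[0,0,0],"linear":[0,0,0],"jaw":-0.2},{"rot":[0,0,0],"linear":[0,0,0],"jaw":-0.2}]'
python3 - <<'E'
from plan import *
p,r=place("L3",0,3.9,1,dx=.4,dy=.5)
E
```

```text
clock: 29.15
position: [657.7, -133.9, 122.4]
ee_rot: [2.705, -0.0, 1.602]
force: [0.9, 0.1, -0.6]
finger_gap: 48.7
1 rot [0.01, -0.03, -0.0] lin m [-0.0001, 0.0001, 0.0011] | from [657.7, -133.9, 122.4] F [0.9, 0.1, -0.6] gap 48.7 t 29.15
```

```bash
python3 -m handwheel '[{"rot":[0,0,0],"linear":[0,0,0.0005],"jaw":-0.2},{"rot":[0,0,0],"linear":[0,0,0.0005],"jaw":-0.2},{"rot":[0,0,0],"linear":[0,0,0.0004],"jaw":-0.2},{"rot":[0,0,0],"linear":[0,0,0],"jaw":-0.2},{"rot":[0,0,0],"linear":[0,0,0],"jaw":-0.2},{"rot":[0,0,0],"linear":[0,0,0],"jaw":-0.2},{"rot":[0,0,0],"linear":[0,0,0],"jaw":-0.2},{"rot":[0,0,0],"linear":[0,0,0],"jaw":-0.2}]'
```

```text
clock: 29.82
position: [658.3, -133.9, 121.3]
ee_rot: [2.705, -0.0, 1.602]
force: [-4.5, 0.8, 4.0]
finger_gap: 48.9
```

```bash
python3 -m handwheel '[{"rot":[0,0,0],"linear":[0,0,0],"jaw":-0.1},{"rot":[0,0,0],"linear":[0,0,0],"jaw":0.05},{"rot":[0,0,0],"linear":[0,0,0],"jaw":0.15},{"rot":[0,0,0],"linear":[0,0,0],"jaw":0.3},{"rot":[0,0,0],"linear":[0,0,0],"jaw":0.4},{"rot":[0,0,0],"linear":[0,0,0],"jaw":0.4},{"rot":[0,0,0],"linear":[0,0,-0.005],"jaw":0.4},{"rot":[0,0,0],"linear":[0,0,-0.02],"jaw":0.4}]'
python3 -m handwheel '[{"rot":[0,0,0],"linear":[0,0,-0.035],"jaw":0.45},{"rot":[0,0,0],"linear":[0,0,-0.035],"jaw":0.45},{"rot":[3,0,0],"linear":[0,-0.03,0],"jaw":0.45},{"rot":[3,0,0],"linear":[0,-0.03,0],"jaw":0.45},{"rot":[3,0,0],"linear":[0,-0.03,0],"jaw":0.45},{"rot":[3,0,0],"linear":[0,-0.03,0],"jaw":0.45},{"rot":[3,0,0],"linear":[0,-0.03,0],"jaw":0.45},{"rot":[3,0,0],"linear":[0,-0.03,0],"jaw":0.45}]'
python3 -m handwheel '[{"rot":[3,0,0],"linear":[-0.02,-0.03,0],"jaw":0.45},{"rot":[2,0,0],"linear":[-0.02,-0.03,0],"jaw":0.45},{"rot":[0,0,0],"linear":[-0.02,-0.02,0],"jaw":0.45},{"rot":[0,0,0],"linear":[-0.02,0,0],"jaw":0.45},{"rot":[0,0,0],"linear":[0,0,0],"jaw":0.45},{"rot":[0,0,0],"linear":[0,0,0],"jaw":0.45},{"rot":[0,0,0],"linear":[0,0,0],"jaw":0.45},{"rot":[0,0,0],"linear":[0,0,0],"jaw":0.45}]'
python3 - <<'E'
from rig import robot
import cv2,numpy as np
im,d=robot.get_image("top"); cv2.imwrite("pics/top8.png",im)
im2,d=robot.get_image("scene"); cv2.imwrite("pics/scene8.png",im2)
a=im[70:190,120:420]
cv2.imwrite("pics/c8.png",cv2.convertScaleAbs(np.vstack([cv2.resize(a,(650,260),interpolation=cv2.INTER_CUBIC),cv2.resize(im2[110:240,130:440],(650,273),interpolation=cv2.INTER_CUBIC)]),alpha=1.5))
from h import fit_row
for h in "RL": print(h,np.round(fit_row(im,h,3,lim=-4)[0],3))
s=robot.get_state(); print(s["position"],s["force"],s["clock"])
E
```

```text
clock: 30.48
position: [646.9, -133.7, 141.3]
ee_rot: [2.709, -0.003, 1.602]
force: [0.6, 0.1, -0.1]
finger_gap: 59.8
clock: 31.15
position: [445.7, -140.3, 153.1]
ee_rot: [3.022, -0.0, 1.602]
force: [0.0, -0.1, 0.0]
finger_gap: 61.8
clock: 31.82
position: [370.3, -222.1, 146.8]
ee_rot: [3.107, -0.001, 1.603]
force: [0.8, 0.8, 0.3]
finger_gap: 61.8
R [ 0.569 -0.338  0.002]
L [ 0.05  -0.584  0.016]
[ 370.31992783 -222.18703851  146.81781147] [-0.0595609  -0.22208728  0.59536814] 31.9167
```

View pics/c8.png

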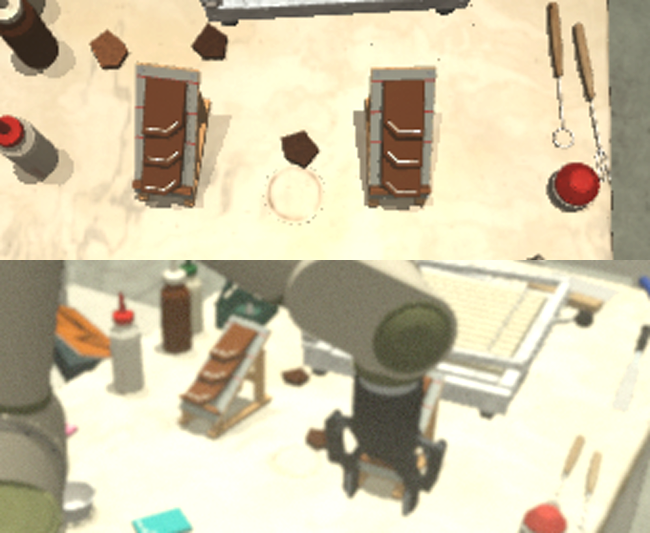

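Both stands now hold three aligned rows each, and the chocolate, bottle and timer haven't moved. I'll do one depth check on tilt and height before handing in.

```bash
python3 - <<'E'
from rig import robot
from h import *
im,d=robot.get_image("top"); k,T=cal("top"); d0=np.load("top0.npy")
def loc(d,h,row):
    po=STAND[h]; R=Rz(po[2])@Ry(-np.radians(25)); c0=np.array([CEN[row][0],0,CEN[row][1]])@Rz(po[2]).T+[po[0],po[1],0]
    v,u=np.mgrid[90:175,170:330]; z=d[90:175,170:330]
    P=np.stack([(u-k[0,2])/k[0,0]*z,(v-k[1,2])/k[1,1]*z,z],-1)@T[:3,:3].T+T[:3,3]
    L=(P-c0)@R; lo=-30 ; hi=32 if row==3 else -8
    m=(z>0)&(L[...,0]>lo)&(L[...,0]<hi)&(abs(L[...,1])<18)&(abs(L[...,2])<20); Q=L[m]
    w=np.linalg.lstsq(np.c_[Q[:,:2],np.ones(len(Q))],Q[:,2],rcond=None)[0]
    return np.round([Q[:,2].mean()-4.5,*w[:2]],3),len(Q)
for h in "RL":
    print(h,"row1 start",loc(d0,h,1),"row2",loc(d,h,2),"row3",loc(d,h,3))
E
```

```text
R row1 start (array([-1.   ,  0.024,  0.018]), 96) row2 (array([-1.021,  0.018, -0.004]), 105) row3 (array([-0.66 ,  0.002,  0.005]), 316)
L row1 start (array([-0.579,  0.061, -0.044]), 100) row2 (array([-0.656,  0.08 ,  0.007]), 103) row3 (array([-0.507,  0.009, -0.022]), 306)
```

```bash
python3 - <<'E'
from rig import robot
print(robot.sign_off()); print(robot.get_state()["clock"])
E
```

```text
the job is handed in; nothing more can be done
None
the job is handed in; nothing more can be done
```

All four loose tiles are laid and the job was handed in at about 32 s of the 70 s; it reports no verdict. The two right-hand tiles are in rows 2 and 3 of the right-hand stand (the one on the robot's left), and the two left-hand tiles are in rows 2 and 3 of the left-hand stand.

| Tile | Up the slope (mm) | Sideways (mm) | Turned (rad) |
|---|---|---|---|
| Right row 2 | +0.2 | -2.0 | 0.01 |
| Right row 3 | +0.6 | -0.4 | 0.002 |
| Left row 2 | +0.5 | -0.8 | 0.008 |
| Left row 3 | +0.1 | -0.6 | 0.016 |

These come from outline fits in the top camera after release, measured against the stand poses I fitted in that camera.

- **Height and tilt:** The top camera's depth put each tile within about 0.5 mm of its fixed row 1 tile in height offset. Row 3 tilt is under 0.03 rad on both stands. The row 2 fits use only about 100 noisy pixels on the exposed tail; left row 2 read 0.08 rad, but its fixed row 1 tile read 0.06 rad in the same check.
- **Bystanders:** In the last pictures the chocolate, bottle and timer look unmoved, and the arm was clear of everything.
- **Camera disagreement:** The two cameras differed by about 3.7 mm in x and 1 mm in y. I used the top camera throughout with a fixed offset, and the tiles made contact at the expected heights.

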